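# Release the ratchet of a bench press

### The arm

A 6-joint arm with a two-finger parallel gripper is mounted at the origin on a cart in front of the work surface, level with it; the furniture and walls round the work are solid. World frame = base frame: x ahead of the robot, y to its left, z up, the work surface at z = 0. Lengths are in m, angles in degrees, forces in N, time in s.
With the tool pointing down it reaches from about 0.4 to 0.825 m from the base axis. Payload 7 kg.
Tool frame: the origin (TCP) lies midway between the tips of the shut fingers; the grasp point (between the pads) lies 19 mm behind it (r.hold_point_z is the distance from the TCP to the grasp point, in m); x points along the fingers, y is the direction in which the jaws open and shut, and the axes are right-handed (so a half turn about x gives the same grasp; the last joint's range is limited). The gripper opens to 88 mm and grips with 3 to 60 N. Pads are 19 mm wide; open, the fingers measure 130 mm over their backs; the gripper's body (78 mm by 193 mm) begins 47 mm behind the grasp point.
Start: joints at [90.82, 20.546, 0.682, 0, -70.136, -16.507], TCP at [0.183, 0.65, 0.227] pointing down, gripper open.
Joint ranges: [-176.03, 176.03], [-82.01, 121.73], [-58.28, 71.71], [-173.87, 95.51], [-174.79, -0.11], [-173.66, 173.66]. Speed limits (degrees/s): [136.94, 136.94, 172.46, 180, 180, 180].

### API

Orientations are given as [roll, pitch, yaw] about the fixed x, y, z axes, in that order (R = Rz(yaw) Ry(pitch) Rx(roll)).
In Python, from plant import r, viewer, order gives the robot as it stands. The module is installed in compiled form; this text tells all that it offers.
- The arm moves only by the shell command python3 -m creep 'ROWS' [FORCE]. ROWS is JSON, a list of rows, each an object of numbers: "ax", "ay", "az": the turn, a rotation vector about the tool's x, y, z in degrees; "tx", "ty", "tz": the shift along the tool's x, y, z in m; "fingers": the finger opening in m, from 0 to 0.0876. A call has 1 to 5 rows; each row is the pose to reach, as a shift and turn from the pose commanded when the call began, along the tool's axes at that moment; what a row does not reach only later rows make up. A row lasts 1/10 s, in which the tool goes at most 50 mm and 8.59 degrees, less where a joint would pass 70% of its speed; a pose out of reach is approached as far as the arm can. A call with a gripper value outside its range is refused whole. The fingers move at their own pace and stop on an object; FORCE is the grip in N (left out, the last holds). Time passes only in rows, so rows that repeat a pose let the fingers close. It gives the time, the measured TCP pose, the force and the opening at its end, in the units of the state.
- r.get_state(): the state, without advancing time (a new reading comes with each control period).
- viewer.capture(name): name is "scene" or "top" or "wrist"; returns a dict with "pixels" (400x640x3 uint8, blue, green, red), "depth" (400x640 float32, m along the optical axis (not along the pixel's ray), 0 where there is no reading), "fx", "fy", "cx", "cy" (pixels), "rvec" (rotation vector, rad) and "tvec" (3), from world to camera coordinates, as OpenCV has them; the wrist camera has in their place "T_tool_cam" (4x4, takes a point from camera to tool coordinates, whose origin is the TCP and whose axes are the tool frame's). Camera axes: x right, y down, z forward; pixel columns grow to the right and rows downward; lengths in m; the calibration is good to about 2 mm. A picture is of the moment at which its call begins: read the wrist's pose just before it.
- order.close_job(): hands the job in, once; it reports no verdict.
The state is a dict: "time_s": time; "joints": joint angles; "qd": joint speeds; "joint_torque": joint torques, N m; "tcp_pos": TCP position; "eef_rot": TCP orientation; "contact_force": force on the tool from outside, world axes, zero at the start; "moment": the same for the moment, N m; "gripper_width": finger opening in m.
Only numpy, scipy, OpenCV 4.12 (cv2) and the standard library are available. Lean on these libraries where they do the work, as an engineer would, in place of code of your own. Each camera call takes 0.05 s, during which the arm holds its last target.

### The job

The boards glued up in the green bench press are dry: pull the black lock knob under the front edge of the press straight out to its stop and leave it out, flip the red direction lever on the ratchet head over to its other side (away from you, the loosening side), and only then swing the ratchet handle towards you as far as it goes, counter-clockwise seen from above, so that the screw comes loose. Let go of everything at the end, and leave the painted stones, the tape roll and the cactus where they stand.

Things in the scene. Friction and masses are not known exactly. Their poses are not given: they have to be found in the camera images.
- press: Green C-frame bench press, fixed. Origin on the table under the screw axis; x to its back (away from the robot), y to its left, z up. Base x -122 to +112, y +-82, 20 mm high; back column x +71 to +105; top plate x -100 to +105, y +-70, z 164 to 180 mm. On it a black disc of 134 mm (turns with the screw) and the ratchet head, a steel drum of 116 mm diameter, top at z 235 mm, both round the axis.
- knob_centre (a point): Centre of the black ribbed lock knob (30 mm diameter, 28 mm long), 34 mm off its sloped face when home, at x -95, y 0, z 62 mm in the press frame. Its own z is the knob's axis, outward: up and to the front, 40 degrees from vertical; y as the press's. The front edge of the top plate is straight above it (underside 102 mm higher), so come from the front with the tool leaning along the axis.
- catch (a joint): The lock knob's travel along its axis in m: 0 home (screw locked), 0.015 fully out at its stop (screw free). It needs about 4 N and stays where it is left. While it is less than about 10 mm out the screw cannot turn.
- lever_tab (a point): Middle of the upright red peg (16 mm diameter, free from 11 mm below to 17 mm above this point) on the end of the red direction lever on top of the ratchet head, 263 mm above the table. Its flat arm, 14 mm wide, runs 45 mm from peg to pivot, which lies 42 mm from the screw axis along the handle's line. Own -x axis: from pivot to peg. With the lever straight the peg is 3 mm beyond the screw axis.
- flip (a joint): Direction lever angle in rad about the vertical, counter-clockwise from above positive: about -0.5 tightening (peg towards the robot), +0.5 loosening (peg away from the robot); stops at both. The peg travels 43 mm, needs about 2.5 N and stays where it is left.
- handle_grip (a point): Middle of the round black grip of the ratchet handle (25 mm thick, 88 mm long), 140 mm from the screw axis, on the level axis of the handle, 222 mm above the table. Own x points outward along the handle, z up. At the end of its swing it stands beside the front left corner of the top plate (top at 180 mm): keep fingertips above 190 mm there.
- ratchet (a joint): Handle angle in rad about the screw axis, counter-clockwise from above positive: at 0 the handle points to the press's left (85 degrees from its x axis), at 1.2 towards the robot, at its stop. About 2 N at the grip when free, 7 N when turning the screw; stays where it is left. With the lever on the tightening side it swings towards the robot without turning the screw.
- spindle (a joint): Screw angle in rad: 0 tight, growing counter-clockwise from above as it loosens. With the knob out and the lever on the loosening side it turns with the handle once the first 0.15 rad of the handle's swing is taken up; it does not turn back when the handle does.
- tape_roll: Bystander: loose roll of masking tape, 98 mm across, 25 mm high, lying to the right of the press. Origin under its centre.
- chick: Bystander: loose blue painted chick stone, 36 x 44 x 20 mm. Origin under its centre.
- ladybird: Bystander: loose yellow ladybird stone, 27 x 34 x 16 mm. Origin under its centre.
- toadstone: Bystander: loose red stone with white dots, 35 x 41 x 19 mm. Origin under its centre.
- cactus: Bystander: small cactus in a white pot, 79 mm across and 144 mm high, back right. Origin under its centre.

How it is judged (in metres and radians):
On the way, in this order (a step that is already met when the one before it is completed fails the run):
1. The lock knob is out and the direction lever is on the loosening side, before the screw has turned (value of joint catch above 0.012 m and value of joint flip above 0.3 rad and value of joint spindle below 0.15 rad), for 0.1 s.
2. The screw has been turned loose with the handle (value of joint spindle above 0.7 rad), for 0.1 s.
At the end, for the whole second after the job is handed in: The screw is turned at least 0.7 rad (40 degrees) loose and at rest, the lock knob still more than 12 mm out of its 15 mm, the direction lever on the loosening side (above +0.3 rad), the handle at rest wherever it was left (value of joint spindle above 0.7 rad and value of joint catch above 0.012 m and value of joint flip above 0.3 rad and velocity of joint spindle between -0.05 and 0.05 rad/s and velocity of joint ratchet between -0.1 and 0.1 rad/s); the robot touches nothing.
It fails at once if the roll of masking tape is shoved or knocked more than 30 mm from where it stood (distance of tape_roll from where it was at the start of the episode above 0.03 m).
It fails at once if the blue chick stone is shoved or knocked more than 30 mm from where it stood (distance of chick from where it was at the start of the episode above 0.03 m).
It fails at once if the yellow ladybird stone is shoved or knocked more than 30 mm from where it stood (distance of ladybird from where it was at the start of the episode above 0.03 m).
It fails at once if the toadstool stone is shoved or knocked more than 30 mm from where it stood (distance of toadstone from where it was at the start of the episode above 0.03 m).
It fails at once if the cactus pot is shoved or knocked more than 30 mm from where it stood (distance of cactus from where it was at the start of the episode above 0.03 m).
It also fails if it takes over 54 s, if anything falls off the work surface, if the arm or the gripper's body presses on something with over 40 N, if the wrist force passes 120 N, or if a joint passes its speed limit or range.

## Working session

There is one attempt and no reset: what is moved stays moved. The work goes in short steps, Python scripts to look and compute and a shell command to move; the robot and the scene stay as the last step left them, time stands still between calls to the robot, and variables do not carry over. Pictures are saved under pics/ and viewed, and the job is handed in when it is done.

```bash
mkdir -p pics; ls
cat > h.py <<'E'
import numpy as np, cv2
from plant import r, viewer, order
from scipy.spatial.transform import Rotation as R
def cap(n, save=None):
    c=viewer.capture(n)
    if save: cv2.imwrite('pics/'+save+'.png', c['pixels'])
    return c
def cloud(c, st=None):
    d=c['depth']; v,u=np.mgrid[:400,:640]
    P=np.stack([(u-c['cx'])/c['fx']*d,(v-c['cy'])/c['fy']*d,d],-1)
    if 'rvec' in c:
        M=cv2.Rodrigues(np.array(c['rvec'],float))[0]
        return (P-np.array(c['tvec']).ravel())@M
    T=np.array(c['T_tool_cam']); P=P@T[:3,:3].T+T[:3,3]
    M=R.from_euler('xyz',st['eef_rot'],degrees=True).as_matrix()
    return P@M.T+st['tcp_pos']
E
python3 - <<'E'
from h import *
s=r.get_state(); print(s, r.hold_point_z)
for n in ('scene','top','wrist'):
    c=cap(n,n+'0'); np.savez('/tmp/'+n+'0.npz',**c)
    print(n,c['fx'],c['cx'],c['cy'],c.get('rvec'),c.get('tvec'),c.get('T_tool_cam'))
E
```

```text
pics
{'time_s': 0.0, 'joints': array([ 9.08205147e+01,  2.05907643e+01,  6.34430449e-01, -2.12070621e-02,
       -7.01350156e+01, -1.65051628e+01]), 'qd': array([ 0.08659177, -0.08561082,  0.05899155,  0.07919146,  0.01382416,
        0.0384913 ]), 'joint_torque': array([-6.90718957e-05, -5.82713342e+01,  2.93061268e+01,  6.99731871e+00,
        6.87642954e-03, -1.63073105e-04]), 'tcp_pos': array([0.18238769, 0.64939084, 0.22563182]), 'eef_rot': array([  94.19558909,   89.90649979, -101.49628112]), 'contact_force': array([-0.26147363, -0.47471708, -0.73604939]), 'moment': array([ 0.04609098, -0.00274433, -0.02228176]), 'gripper_width': 0.08792539645647261} 0.0188
scene 430.6233649272129 316.40538152392116 194.47517807186938 [ 0.73604036 -2.35313195  1.35845227] [0.37930687 0.33385323 0.74855724] None
top 437.92168100368406 318.3906613505302 194.78842317895146 [ 1.6447022  -2.03262213  0.69799738] [-0.00100997  0.55344912  0.96280788] None
wrist 307.38885302616507 318.4064959038928 200.6782946655693 None None [[-7.64237797e-05 -3.08100597e-01  9.51353781e-01 -1.58105373e-01]
 [ 9.99999197e-01 -1.22670266e-03 -3.16942141e-04 -1.77432672e-04]
 [ 1.26467828e-03  9.51352993e-01  3.08100444e-01 -8.42158798e-02]
 [ 0.00000000e+00  0.00000000e+00  0.00000000e+00  1.00000000e+00]]
```

View pics/scene0.png

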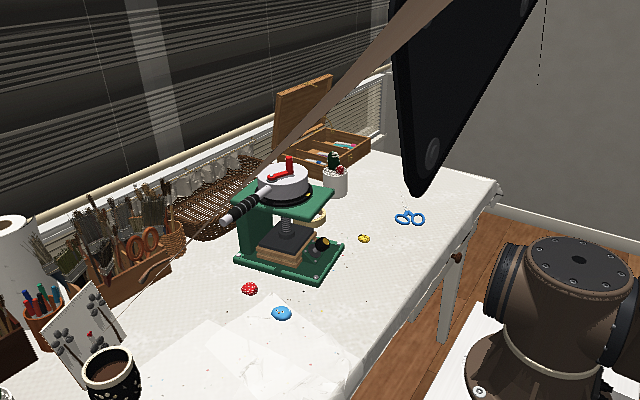

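View pics/top0.png

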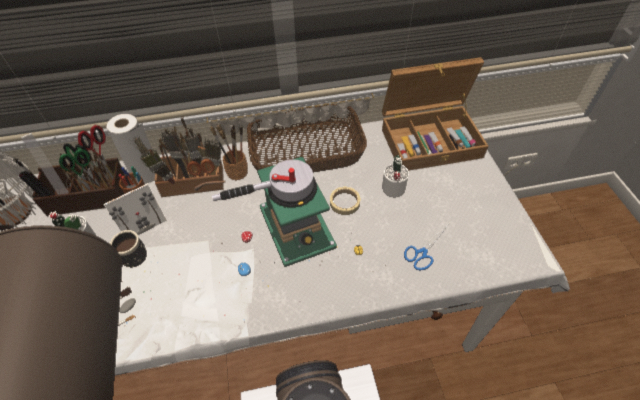

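View pics/wrist0.png

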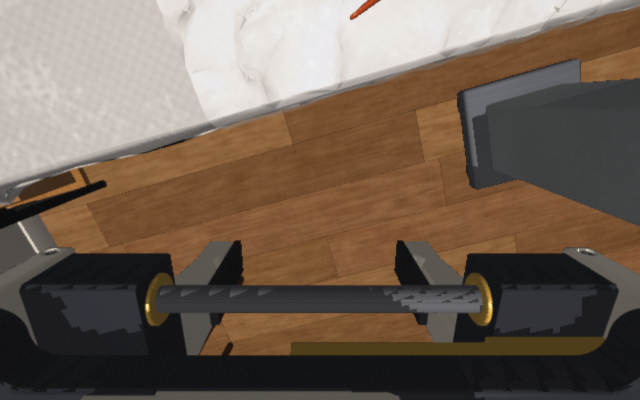

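The pictures show the press near (290,215) in scene and (297,210) in top. The handle points left at about (235,192) in top, and the red lever is at (285,177). Next I'll measure the geometry.

```bash
cat > meas.py <<'E'
from h import *
for n in ('top','scene'):
    c=dict(np.load('/tmp/%s0.npz'%n)); P=cloud(c); hsv=cv2.cvtColor(c['pixels'],cv2.COLOR_BGR2HSV)
    ok=(c['depth']>0)
    H,S,V=[hsv[...,i] for i in range(3)]
    reg=ok&(abs(P[...,1])<.6)&(P[...,0]>.3)&(P[...,0]<1.1)
    tab=reg&(abs(P[...,2])<.02)&(V>150)
    print(n,'table z',np.median(P[tab][:,2]))
    g=reg&(H>60)&(H<95)&(S>90)&(V>25)
    for lo,hi in((.17,.19),(.012,.028)):
        m=g&(P[...,2]>lo)&(P[...,2]<hi)
        q=P[m][:,:2].astype(np.float32)
        rc=cv2.minAreaRect(q); print('green',lo,len(q),np.median(P[m][:,2]),rc); print(cv2.boxPoints(rc).round(3).tolist())
    m=reg&(P[...,2]>.228)&(P[...,2]<.242)&(S<60)
    q=P[m][:,:2].astype(np.float32)
    if len(q)>10: print('drum top',len(q),cv2.minEnclosingCircle(q), np.median(P[m][:,2]))
    red=reg&((H<8)|(H>172))&(S>150)&(V>80)
    m=red&(P[...,2]>.236)&(P[...,2]<.3)
    q=P[m]; print('red',len(q),q.min(0),q.max(0))
    t=red&(P[...,2]>.274); print('peg top',t.sum(),P[t].mean(0),P[t].min(0),P[t].max(0))
    for nm,mm in (('tip red stone',red&(P[...,2]<.03)&(P[...,2]>.004)),('blue',reg&(H>95)&(H<115)&(S>150)&(P[...,2]<.03)&(P[...,2]>.004)),('yellow',reg&(H>20)&(H<32)&(S>150)&(P[...,2]<.03)&(P[...,2]>.004))):
        k,l,st,ce=cv2.connectedComponentsWithStats(mm.astype(np.uint8))
        for i in range(1,k):
            if st[i,4]>15: print(nm,st[i],P[l==i].mean(0).round(3))
    # handle black
    m=reg&(V<70)&(P[...,2]>.20)&(P[...,2]<.25)&(P[...,1]>0.0)
    q=P[m]; print('black grip',len(q),q.mean(0),q.min(0),q.max(0))
E
python3 meas.py
```

```text
top table z 0.0032788747281883306
green 0.17 84 0.1806213927433657 ((0.6810445189476013, 0.23897679150104523), (0.7795122265815735, 0.21487610042095184), 73.240234375)
[[0.4659999907016754, -0.10300000011920929], [0.671999990940094, -0.16500000655651093], [0.8960000276565552, 0.5809999704360962], [0.6909999847412109, 0.6430000066757202]]
green 0.012 3 0.02283064589837466 ((0.677226185798645, -0.33235305547714233), (0.031787559390068054, 0.4932422339916229), 35.53342056274414)
[[0.5210000276565552, -0.14100000262260437], [0.8080000281333923, -0.5419999957084656], [0.8330000042915344, -0.5239999890327454], [0.546999990940094, -0.12200000137090683]]
drum top 3308 ((0.9844298958778381, -0.0001761317253112793), 0.5986244678497314) 0.23482132789807836
red 106 [ 0.55944481 -0.05804916  0.24182057] [ 0.58539898 -0.00391105  0.28193256]
peg top 17 [ 0.56483359 -0.05276893  0.27957968] [ 0.55986272 -0.05792084  0.27625506] [ 0.57002683 -0.04772128  0.28193256]
tip red stone [243 232   6   7  18] [0.577 0.099 0.018]
yellow [355 246   7   8  42] [ 0.46  -0.213  0.015]
black grip 2604 [0.94602803
[... 709 characters left out ...]
9999874830246], [0.6819999814033508, 0.0560000017285347]]
drum top 2909 ((0.9367222189903259, -0.08523482084274292), 0.5018255114555359) 0.23364271620578908
red 177 [ 0.55943494 -0.05388247  0.23756756] [0.59414993 0.00130644 0.2798319 ]
peg top 24 [ 0.56630793 -0.04704381  0.27766896] [ 0.56060268 -0.05388247  0.27400588] [ 0.5738977  -0.04170297  0.2798319 ]
tip red stone [241 282  16  13 107] [0.576 0.105 0.014]
blue [395 211  30  15 161] [ 0.406 -0.37   0.007]
blue [271 306  20  15  75] [0.468 0.127 0.011]
yellow [358 235  12   8  61] [ 0.461 -0.205  0.011]
black grip 4161 [0.94243131 0.20439909 0.22596002] [5.57460310e-01 7.51297237e-05 2.00002581e-01] [0.99854336 0.40398118 0.24998691]
```

Run:
```python
import cv2
a=cv2.imread('pics/top0.png')[130:290,180:440]; cv2.imwrite('pics/top0z.png',cv2.resize(a,None,fx=3,fy=3,interpolation=cv2.INTER_CUBIC))
a=cv2.imread('pics/scene0.png')[140:310,200:400]; cv2.imwrite('pics/scene0z.png',cv2.resize(a,None,fx=3.5,fy=3.5,interpolation=cv2.INTER_CUBIC))
```

```text
(no output)
```

View pics/top0z.png

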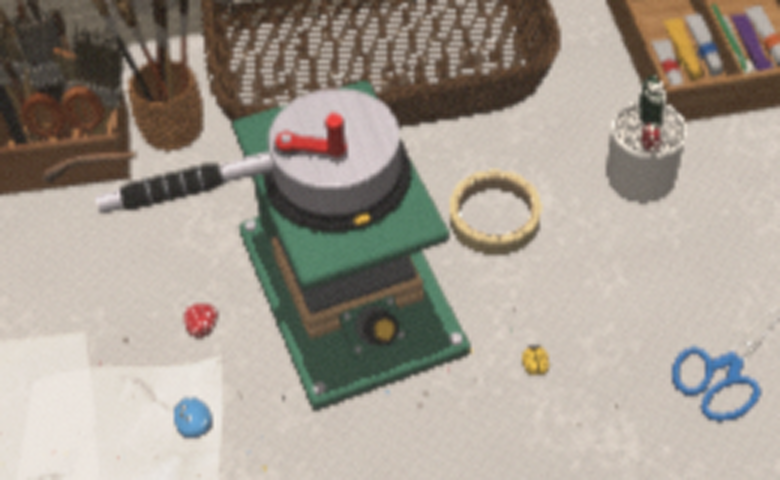

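View pics/scene0z.png

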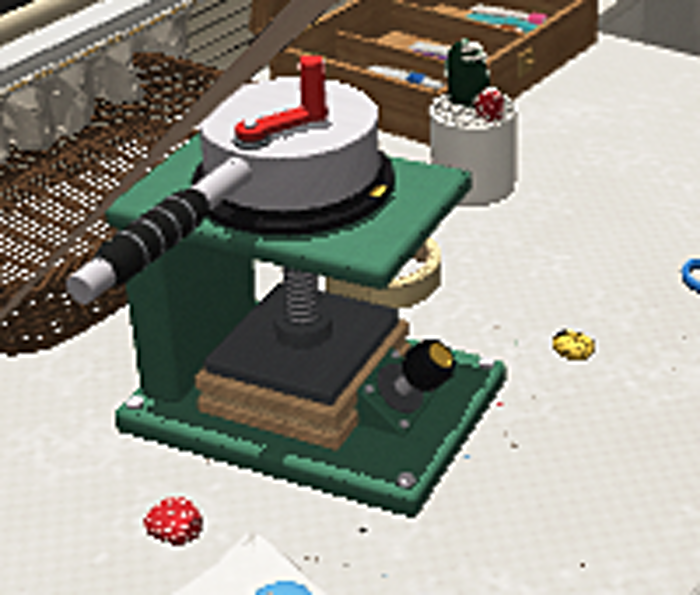

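```bash
cat > meas2.py <<'E'
from h import *
th=np.radians(11.65);O=np.array([.5887,-.0478,0])
for n in ('top','scene'):
    c=dict(np.load('/tmp/%s0.npz'%n)); P=cloud(c); hsv=cv2.cvtColor(c['pixels'],cv2.COLOR_BGR2HSV)
    H,S,V=[hsv[...,i] for i in range(3)]
    d=P-O; L=np.stack([d[...,0]*np.cos(th)+d[...,1]*np.sin(th),-d[...,0]*np.sin(th)+d[...,1]*np.cos(th),d[...,2]],-1)
    near=(abs(L[...,0])<.15)&(abs(L[...,1])<.26)&(c['depth']>0)
    g=near&(H>55)&(H<100)&(S>90)
    for lo,hi in((.172,.188),(.012,.028)):
        m=g&(L[...,2]>lo)&(L[...,2]<hi)&(abs(L[...,1])<.1); q=L[m]
        rc=cv2.minAreaRect(q[:,:2].astype(np.float32)); print(n,'green',m.sum(),np.median(q[:,2]),rc)
    m=near&(L[...,2]>.228)&(L[...,2]<.243)&(S<60)&(np.hypot(L[...,0],L[...,1])<.075)
    q=L[m][:,:2].astype(np.float32); print('drum top press frame',m.sum(),cv2.minEnclosingCircle(q),np.median(L[m][:,2]))
    m=near&(L[...,2]>.2)&(L[...,1]>.07)&(L[...,2]<.25)&(V<90)
    q=L[m]; print('grip',m.sum(),q.mean(0),q.min(0),q.max(0))
    vv=np.linalg.svd((q-q.mean(0))[:,:2],full_matrices=False)[2][0]; print('handle dir deg',np.degrees(np.arctan2(vv[1],vv[0]))%180, 'line offset at axis',np.cross(vv,q.mean(0)[:2]))
    m=near&(L[...,2]>.04)&(L[...,2]<.1)&(abs(L[...,1])<.03)&(L[...,0]<-.075)&(V<80)&(H<60)
    q=L[m]; 
    if len(q): print('knob dark',m.sum(),q.mean(0),q.min(0),q.max(0))
    m=near&(L[...,2]>.05)&(L[...,2]<.1)&(abs(L[...,1])<.04)&(L[...,0]<-.075)&(S>120)&(H>15)&(H<35)
    q=L[m]; 
    if len(q): print('knob cap',m.sum(),q.mean(0),q.min(0),q.max(0))
s=r.get_state();M=R.from_euler('xyz',s['eef_rot'],degrees=True).as_matrix();print(M.round(3))
E
python3 meas2.py 2>/dev/null
```

```text
top green 32 0.18063296214448255 ((0.0005449801683425903, -0.003963656723499298), (0.13016247749328613, 0.192237988114357), 88.71723175048828)
top green 2 0.022436471213963742 ((-0.06793691217899323, -0.07709937542676926), (0.034419603645801544, 0.0), -178.6687469482422)
drum top press frame 1037 ((0.0013366047060117126, 0.005595657508820295), 0.06901689618825912) 0.2354926130780344
grip 248 [0.00709052 0.13982436 0.2295004 ] [-0.00179411  0.07046279  0.21800215] [0.02216781 0.18246929 0.23717575]
handle dir deg 84.31246757891645 line offset at axis 0.006801431762890514
knob dark 65 [-0.09927323 -0.00102464  0.07231491] [-0.114444   -0.01852031  0.04990478] [-0.08109631  0.01073892  0.08211479]
knob cap 34 [-0.10418458 -0.00387871  0.07446404] [-0.11126201 -0.01353447  0.06768567] [-0.09755047  0.00500996  0.08161359]
scene green 1202 0.17829596450675403 ((0.002903677523136139, -0.00032814592123031616), (0.13915443420410156, 0.20459896326065063), 89.89408874511719)
scene green 1527 0.018450127192419608 ((-0.005331985652446747, 0.00039780139923095703), (0.23469683527946472, 0.1651000678539276), 0.058710284531116486)
drum top press frame 795 ((0.001699809916317463, 0.007420467212796211), 0.06748957931995392) 0.23347129110702397
grip 420 [0.00877981 0.14877901 0.22607729] [-0.00104705  0.07193984  0.2110183 ] [0.02911535 0.2071685  0.23511708]
handle dir deg 83.40071200252919 line offset at axis 0.008376764326094977
knob dark 31 [-0.09547921  0.00477342  0.06624595] [-0.11029825 -0.01024212  0.04451893] [-0.08317493  0.01388187  0.08036897]
knob cap 36 [-0.10293347 -0.00119391  0.073108  ] [-0.11029752 -0.01024212  0.06707487] [-0.09511965  0.00871484  0.07931883]
[[-0.    -0.27  -0.963]
 [-0.001 -0.963  0.27 ]
 [-1.     0.001 -0.   ]]
```

```bash
cat > gp.py <<'E'
# usage: gp.py x y z yaw lean  -> shift/turn in present tool axes to bring TCP there
import sys
from h import *
def rot(yaw,lean):
    p,a=np.radians(yaw),np.radians(lean); f=np.array([np.cos(p),np.sin(p),0]);k=np.array([0,0,1.])
    x=np.sin(a)*f-np.cos(a)*k; z=np.cos(a)*f+np.sin(a)*k
    return np.stack([x,np.cross(z,x),z],1)
PX=rot(11.65,0)[:,2]; PY=np.array([-PX[1],PX[0],0]); O=np.array([.5887,-.0495,0])
def press(x,y,z): return O+PX*x+PY*y+np.array([0,0,z])
def show(s):
    M=R.from_euler('xyz',s['eef_rot'],degrees=True).as_matrix()
    print('t',round(s['time_s'],2),'tcp',s['tcp_pos'].round(4),'q',s['joints'].round(1),'F',s['contact_force'].round(1),'w',round(s['gripper_width'],4)); return M
def go(s,p,Mt):
    M=R.from_euler('xyz',s['eef_rot'],degrees=True).as_matrix()
    d=M.T@(np.array(p)-s['tcp_pos']); rv=R.from_matrix(M.T@Mt).as_rotvec(degrees=True)
    print('to',np.round(p,4),'t xyz',d.round(4),'a xyz',rv.round(2))
if __name__=='__main__':
    a=list(map(float,sys.argv[1:])); s=r.get_state(); show(s); go(s,a[:3],rot(*a[3:5]))
E
python3 gp.py .45 .35 .33 70 0
python3 - <<'E'
from gp import *
k=press(-.095,0,.062); ax=-rot(11.65,40)[:,0]
print(k,ax,'stand TCP .12',k-ax*.019+ax*.12,'grasp TCP',k-ax*.0188)
E
```

```text
t 0.15 tcp [0.1824 0.6495 0.2259] q [ 90.8  20.6   0.6  -0.  -70.1 -16.5] F [ 0.3 -0.5  0.3] w 0.088
to [0.45 0.35 0.33] t xyz [-0.1038  0.2161 -0.3386] a xyz [ 9.431e+01 -7.000e-02 -5.000e-02]
[ 0.49565706 -0.06868361  0.062     ] [-0.6295458  -0.12979983  0.76604444] stand TCP .12 [ 0.43207293 -0.08179339  0.13937049] grasp TCP [ 0.50749252 -0.06624337  0.04759836]
```

```bash
python3 -m creep '[{"tx":-0.104,"ty":0.216,"tz":-0.338,"ax":94.3},{"tx":-0.104,"ty":0.216,"tz":-0.338,"ax":94.3},{"tx":-0.104,"ty":0.216,"tz":-0.338,"ax":94.3},{"tx":-0.104,"ty":0.216,"tz":-0.338,"ax":94.3},{"tx":-0.104,"ty":0.216,"tz":-0.338,"ax":94.3}]'; python3 gp.py .45 .35 .33 70 0
```

```text
t 0.15 tcp [0.1824 0.6495 0.2259] q [ 90.8  20.6   0.6  -0.  -70.1 -16.5] F [ 0.3 -0.5  0.3] w 0.088
to [0.45 0.35 0.33] t xyz [-0.1038  0.2161 -0.3386] a xyz [ 9.431e+01 -7.000e-02 -5.000e-02]invalid input
```

```bash
python3 -m creep '[{"ax":40,"ay":0,"az":0,"tx":-0.05,"ty":0.1,"tz":-0.15,"fingers":0.0876},{"ax":40,"ay":0,"az":0,"tx":-0.05,"ty":0.1,"tz":-0.15,"fingers":0.0876},{"ax":40,"ay":0,"az":0,"tx":-0.05,"ty":0.1,"tz":-0.15,"fingers":0.0876},{"ax":40,"ay":0,"az":0,"tx":-0.05,"ty":0.1,"tz":-0.15,"fingers":0.0876},{"ax":40,"ay":0,"az":0,"tx":-0.05,"ty":0.1,"tz":-0.15,"fingers":0.0876}]'; python3 gp.py .45 .35 .33 70 0
```

```text
time_s: 0.65
tcp_pos: [0.3025, 0.5105, 0.2789]
eef_rot: [-60.5, 89.8, 63.3]
contact_force: [0.5, 0.9, 0.3]
gripper_width: 0.088
t 0.65 tcp [0.3025 0.5105 0.2789] q [ 78.2  11.1  -5.5   0.  -73.3 -44.4] F [0.5 0.9 0.3] w 0.088
to [0.45 0.35 0.33] t xyz [-0.0513 -0.0334 -0.2153] a xyz [53.81  0.13  0.09]
```

```bash
python3 -m creep '[{"ax":42,"ay":0,"az":0,"tx":-0.051,"ty":-0.033,"tz":-0.2,"fingers":0.0876},{"ax":42,"ay":0,"az":0,"tx":-0.051,"ty":-0.033,"tz":-0.2,"fingers":0.0876},{"ax":42,"ay":0,"az":0,"tx":-0.051,"ty":-0.033,"tz":-0.2,"fingers":0.0876},{"ax":42,"ay":0,"az":0,"tx":-0.051,"ty":-0.033,"tz":-0.2,"fingers":0.0876},{"ax":42,"ay":0,"az":0,"tx":-0.051,"ty":-0.033,"tz":-0.2,"fingers":0.0876}]'; python3 gp.py .44 .12 .33 25 0
```

```text
time_s: 1.15
tcp_pos: [0.4426, 0.3634, 0.3293]
eef_rot: [-52.4, 89.9, 29.4]
contact_force: [-0.6, 0.8, -0.3]
gripper_width: 0.0869
t 1.15 tcp [0.4426 0.3634 0.3293] q [ 59.    8.   -2.9   0.1 -79.  -67.2] F [-0.6  0.8 -0.3] w 0.0869
to [0.44 0.12 0.33] t xyz [-0.001  -0.0322 -0.2413] a xyz [5.678e+01 1.100e-01 5.000e-02]
```

```bash
python3 -m creep '[{"ax":42,"ay":0,"az":0,"tx":-0.001,"ty":-0.032,"tz":-0.241,"fingers":0.0876},{"ax":42,"ay":0,"az":0,"tx":-0.001,"ty":-0.032,"tz":-0.241,"fingers":0.0876},{"ax":42,"ay":0,"az":0,"tx":-0.001,"ty":-0.032,"tz":-0.241,"fingers":0.0876},{"ax":42,"ay":0,"az":0,"tx":-0.001,"ty":-0.032,"tz":-0.241,"fingers":0.0876},{"ax":42,"ay":0,"az":0,"tx":-0.001,"ty":-0.032,"tz":-0.241,"fingers":0.0876}]'; python3 gp.py .41 -.083 .20 11.65 40
```

```text
time_s: 1.65
tcp_pos: [0.4387, 0.121, 0.3287]
eef_rot: [4.6, 90.0, 44.6]
contact_force: [1.2, -0.5, 0.3]
gripper_width: 0.0874
t 1.65 tcp [0.4387 0.121  0.3287] q [ 40.4  -4.  -15.5  -0.  -78.5 -90.4] F [ 1.2 -0.5  0.3] w 0.0874
to [ 0.41  -0.083  0.2  ] t xyz [ 0.1286 -0.138  -0.1531] a xyz [ 27.15 -39.15  -9.89]
```

```bash
python3 -m creep '[{"ax":24,"ay":-34,"az":-8.6,"tx":0.09,"ty":-0.138,"tz":-0.153,"fingers":0.0876},{"ax":24,"ay":-34,"az":-8.6,"tx":0.09,"ty":-0.138,"tz":-0.153,"fingers":0.0876},{"ax":24,"ay":-34,"az":-8.6,"tx":0.09,"ty":-0.138,"tz":-0.153,"fingers":0.0876},{"ax":24,"ay":-34,"az":-8.6,"tx":0.09,"ty":-0.138,"tz":-0.153,"fingers":0.0876},{"ax":24,"ay":-34,"az":-8.6,"tx":0.09,"ty":-0.138,"tz":-0.153,"fingers":0.0876}]'; python3 gp.py .432 -.082 .14 11.65 40
```

```text
time_s: 2.15
tcp_pos: [0.41, -0.0835, 0.2374]
eef_rot: [-1.7, 54.9, 13.5]
contact_force: [1.9, -0.9, 0.5]
gripper_width: 0.0875
t 2.15 tcp [ 0.41   -0.0835  0.2374] q [ 18.6 -27.8 -53.7   6.  -29.3 -97.7] F [ 1.9 -0.9  0.5] w 0.0875
to [ 0.432 -0.082  0.14 ] t xyz [ 0.0922 -0.0026 -0.0383] a xyz [ 3.18 -4.9  -1.22]
```

```bash
python3 -m creep '[{"ax":3.2,"ay":-4.9,"az":-1.2,"tx":0.092,"ty":-0.0026,"tz":-0.038,"fingers":0.065},{"ax":3.2,"ay":-4.9,"az":-1.2,"tx":0.092,"ty":-0.0026,"tz":-0.038,"fingers":0.065},{"ax":3.2,"ay":-4.9,"az":-1.2,"tx":0.092,"ty":-0.0026,"tz":-0.038,"fingers":0.065},{"ax":3.2,"ay":-4.9,"az":-1.2,"tx":0.092,"ty":-0.0026,"tz":-0.038,"fingers":0.065}]'; python3 gp.py .5075 -.0662 .0476 11.65 40
python3 - <<'E'
from h import *
s=r.get_state(); c=cap('wrist','wrist1'); np.savez('/tmp/wrist1.npz',tcp=s['tcp_pos'],rot=s['eef_rot'],**c)
E
```

```text
time_s: 2.55
tcp_pos: [0.4361, -0.0918, 0.1365]
eef_rot: [1.4, 50.4, 13.7]
contact_force: [0.5, 0.2, -0.4]
gripper_width: 0.0664
t 2.55 tcp [ 0.4361 -0.0918  0.1365] q [ 12.2 -12.5 -58.3 -11.3  -4.8 -79. ] F [ 0.5  0.2 -0.4] w 0.0664
to [ 0.5075 -0.0662  0.0476] t xyz [0.1166 0.008  0.0013] a xyz [ 0.14 -0.45 -1.29]
```

View pics/wrist1.png

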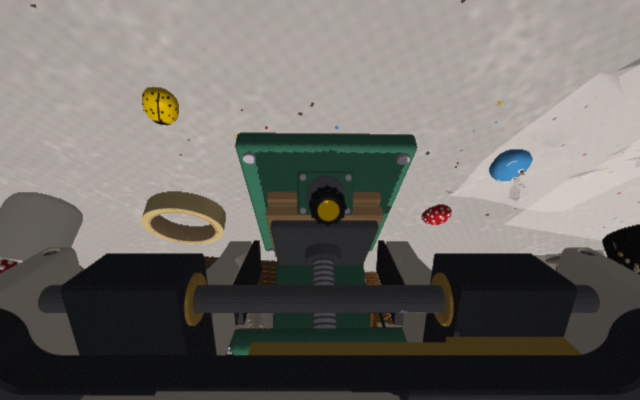

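```bash
cat > kin.py <<'E'
from h import *
from scipy.optimize import least_squares
def fk(q,p):
    a,h,L1,L2,e,d,lat=p; q=np.asarray(q,float)
    Ry=lambda t:R.from_euler('y',t,degrees=True).as_matrix(); Rx=lambda t:R.from_euler('x',t,degrees=True).as_matrix()
    Rz=lambda t:R.from_euler('z',t,degrees=True).as_matrix()
    M=Rz(q[0])@Ry(q[1]); x=Rz(q[0])@[a,lat,h]+M@[0,0,L1]
    M=M@Ry(-q[2]); x=x+M@[L2,0,e]
    M=M@Rx(q[3])@Ry(-q[4])@Rx(q[5]); return x+M@[d,0,0],M
if __name__=='__main__':
    D=[([90.82,20.546,.682,0,-70.136,-16.507],[.183,.65,.227]),([78.2,11.1,-5.5,0,-73.3,-44.4],[.3025,.5105,.2789]),([59,8,-2.9,.1,-79,-67.2],[.4426,.3634,.3293]),
     ([40.4,-4,-15.5,0,-78.5,-90.4],[.4387,.121,.3287]),([18.6,-27.8,-53.7,6,-29.3,-97.7],[.41,-.0835,.2374]),([12.2,-12.5,-58.3,-11.3,-4.8,-79],[.4361,-.0918,.1365])]
    s=r.get_state(); print(s['joints'],s['tcp_pos'],s['qd'].round(2)); D.append((s['joints'],s['tcp_pos']))
    f=lambda p:np.concatenate([fk(q,p)[0]-x for q,x in D]+[1e-3*np.array(p)])
    o=least_squares(f,[.0,.3,.4,.4,0,.2,-.19]); print(o.x.round(4)); print((f(o.x)*1000).round(1))
    np.save('/tmp/kin.npy',o.x)
    Mr=R.from_euler('xyz',s['eef_rot'],degrees=True).as_matrix(); M=fk(s['joints'],o.x)[1]; print((M.T@Mr).round(3))
E
python3 kin.py
```

```text
[ 12.2405684  -12.72124225 -58.22650725 -11.14979966  -4.90494696
 -79.12266852] [ 0.43664518 -0.09143168  0.138045  ] [ 0.73 -3.15  0.43  2.08 -0.81 -1.21]
[-0.0296  0.2213  0.5569  0.5033 -0.0058  0.3369 -0.1927]
[  0.6 -10.1   2.5   0.4  -2.8   2.7   1.    1.9   5.8   8.8   6.8   5.3
 -19.   30.  -24.3   7.3 -15.1   3.8   7.4 -15.1   4.3  -0.    0.2   0.6
   0.5  -0.    0.3  -0.2]
[[ 0.999 -0.033  0.   ]
 [-0.    -0.008 -1.   ]
 [ 0.033  0.999 -0.008]]
```

```bash
sed -i 's/Rx(q\[3\])@Ry(-q\[4\])@Rx(q\[5\])/Rx(-q[3])@Ry(-q[4])@Rx(-q[5])/' kin.py; python3 kin.py
cat > ik.py <<'E'
from kin import *; from gp import rot,press
p=np.load('/tmp/kin.npy'); lo=[-176,-82,-58,-173.8,-174.8,-.2];
LO=np.array([-176,-82,-58.2,-173.8,-174.7,-173.6]);HI=np.array([176,121.7,71.7,95.5,-.2,173.6])
C=np.array([[1,0,0],[0,0,-1],[0,1,0.]]) # M.T@Mr
def ik(pt,Mt,q0,n=20,seed=0):
    best=None
    rng=np.random.default_rng(seed)
    sols=[]
    for k in range(n):
        s=np.array(q0,float) if k==0 else rng.uniform(np.maximum(LO,[-60,-60,-58,-173,-90,-173]),np.minimum(HI,[60,80,60,95,0,173]))
        f=lambda q:np.concatenate([(fk(q,p)[0]-pt)*10,(R.from_matrix(Mt.T@fk(q,p)[1]@C)).as_rotvec()])
        o=least_squares(f,np.clip(s,LO+.01,HI-.01),bounds=(LO,HI),x_scale=30)
        if o.cost<1e-5 and not any(np.abs(o.x-t).max()<2 for t in sols): sols.append(o.x)
    return sols
if __name__=='__main__':
    q0=r.get_state()['joints']
    for flip in (0,1):
     for lean in (25,30,35,40,45):
      Mt=rot(11.65,lean)
      if flip: Mt=Mt@np.diag([1,-1,-1])
      k=press(-.095,0,.062)
      for nm,off in (('grasp',0),('out',.015)):
        ax=-rot(11.65,40)[:,0]
        print(flip,lean,nm,[s.round(1).tolist() for s in ik(k+ax*off+.0188*Mt[:,0],Mt,q0)])
E
python3 ik.py
```

```text
[ 12.2405684  -12.72124225 -58.22650725 -11.14979966  -4.90494696
 -79.12266852] [ 0.43664518 -0.09143168  0.138045  ] [ 0.73 -3.15  0.43  2.08 -0.81 -1.21]
[-0.0841  0.311   0.6019  0.5625 -0.0467  0.4167 -0.1905]
[ -1.6  -7.   -4.3  -1.8  -3.    0.5   1.5   4.3   8.7   1.5   3.4   8.
  -2.1  -2.8 -23.    2.8  -1.3   4.7   3.3  -1.1   5.3  -0.1   0.3   0.6
   0.6  -0.    0.4  -0.2]
[[ 1.  0. -0.]
 [ 0.  0.  1.]
 [ 0. -1.  0.]]
0 25 grasp [[16.1, 8.0, -46.4, 10.1, -10.9, 76.0]]
0 25 out [[16.3, 5.7, -47.0, 9.1, -12.5, 77.0]]
0 30 grasp [[16.7, 7.7, -50.1, 47.2, -3.4, 38.5]]
0 30 out [[16.9, 5.2, -50.8, 32.1, -4.9, 53.4]]
0 35 grasp []
0 35 out []
0 40 grasp []
0 40 out []
0 45 grasp []
0 45 out []
1 25 grasp [[16.1, 8.0, -46.4, 10.1, -10.9, -104.0]]
1 25 out [[16.3, 5.7, -47.0, 9.1, -12.5, -103.0]]
1 30 grasp [[16.7, 7.7, -50.1, 47.2, -3.4, -141.5]]
1 30 out [[16.9, 5.2, -50.8, 32.1, -4.9, -126.6]]
1 35 grasp []
1 35 out []
1 40 grasp []
1 40 out []
1 45 grasp []
1 45 out []
```

```bash
cat > kin.py <<'E'
from h import *
from scipy.optimize import least_squares
def fk(q,p):
    a,h,L1,L2,e,d,lat,l1x,w,w2=p; q=np.asarray(q,float)
    Ry=lambda t:R.from_euler('y',t,degrees=True).as_matrix(); Rx=lambda t:R.from_euler('x',t,degrees=True).as_matrix()
    Rz=lambda t:R.from_euler('z',t,degrees=True).as_matrix()
    M=Rz(q[0])@Ry(q[1]); x=Rz(q[0])@[a,lat,h]+M@[l1x,0,L1]
    M=M@Ry(-q[2]); x=x+M@[L2,0,e]
    M=M@Rx(-q[3]); x=x+M@[0,w2,0]; M=M@Ry(-q[4]); x=x+M@[d,0,w]; M=M@Rx(-q[5]); return x,M
D=[([90.82,20.546,.682,0,-70.136,-16.507],[.183,.65,.227]),([78.2,11.1,-5.5,0,-73.3,-44.4],[.3025,.5105,.2789]),([59,8,-2.9,.1,-79,-67.2],[.4426,.3634,.3293]),
     ([40.4,-4,-15.5,0,-78.5,-90.4],[.4387,.121,.3287]),([18.6,-27.8,-53.7,6,-29.3,-97.7],[.41,-.0835,.2374]),([12.2,-12.5,-58.3,-11.3,-4.8,-79],[.4361,-.0918,.1365])]
if __name__=='__main__':
    s=r.get_state(); D.append((s['joints'],s['tcp_pos']))
    for w in (1e-3,1e-2):
        f=lambda p:np.concatenate([fk(q,p)[0]-x for q,x in D]+[w*np.array(p)*[.1,.1,.1,.1,1,.1,1,1,1,1]])
        o=least_squares(f,[.0,.3,.4,.4,0,.2,-.19,0,0,0]); print(o.x.round(4)); print((f(o.x)[:len(D)*3]*1000).round(1))
        np.save('/tmp/kin.npy',o.x)
E
python3 kin.py; sed -i 's/C=np.array.*/C=np.array([[1,0,0],[0,0,1],[0,-1,0.]])/' ik.py; python3 ik.py|grep '^0'
```

```text
[ 2.200e-03  1.974e-01  6.011e-01  4.617e-01  7.000e-04  3.771e-01
  2.700e-03 -3.000e-04  0.000e+00 -1.946e-01]
[-0.4  0.1  0.   0.  -0.6  0.1  0.5  0.2  0.  -0.1  0.3 -0.1 -0.1 -0.2
  0.1 -0.1 -0.1 -0.4  0.3  0.   0.3]
[ 1.400e-03  1.978e-01  6.010e-01  4.624e-01  6.000e-04  3.772e-01
  1.600e-03 -3.000e-04  2.000e-04 -1.934e-01]
[-0.4  0.1 -0.   0.  -0.6  0.1  0.5  0.2  0.1 -0.1  0.3 -0.1 -0.1 -0.2
  0.  -0.1 -0.1 -0.3  0.3 -0.   0.3]
0 25 grasp []
0 25 out []
0 30 grasp []
0 30 out []
0 35 grasp [[8.9, 8.1, -44.8, -36.3, -2.7, -51.4]]
0 35 out [[11.8, 5.7, -49.0, -27.8, -0.2, -62.3]]
0 40 grasp [[-8.1, 8.5, -37.6, -66.4, -13.7, -8.8]]
0 40 out [[-5.6, 6.1, -39.1, -61.5, -12.6, -15.7]]
0 45 grasp [[-22.8, 10.5, -37.9, -85.2, -23.6, 20.6]]
0 45 out [[-21.2, 8.0, -38.4, -81.4, -22.8, 15.2]]
```

```bash
cat > path.py <<'E'
from ik import *
k=press(-.095,0,.062)
for lean in (37,40,45,50):
    Mt=rot(11.65,lean); ax=-Mt[:,0]
    for off in (0,.015,.05,.1,.15,.2):
        print(lean,off,[s.round(1).tolist() for s in ik(k+ax*off+.0188*Mt[:,0],Mt,[-8,8,-38,-66,-14,-9],n=12)])
E
python3 path.py
```

```text
37 0 [[2.0, 8.1, -40.5, -50.4, -7.5, -32.1]]
37 0.015 [[5.5, 5.7, -43.5, -43.0, -5.4, -42.2]]
37 0.05 []
37 0.1 []
37 0.15 []
37 0.2 []
40 0 [[-8.1, 8.5, -37.6, -66.4, -13.7, -8.8]]
40 0.015 [[-5.6, 6.1, -39.1, -61.5, -12.6, -15.7]]
40 0.05 [[2.7, 0.1, -44.7, -46.0, -8.0, -37.4]]
40 0.1 []
40 0.15 []
40 0.2 []
45 0 [[-22.8, 10.5, -37.9, -85.2, -23.6, 20.6]]
45 0.015 [[-21.5, 8.1, -38.5, -81.7, -23.0, 15.8]]
45 0.05 [[-17.8, 2.2, -40.2, -72.8, -21.4, 3.4]]
45 0.1 [[-9.1, -7.2, -44.4, -56.9, -17.4, -19.4]]
45 0.15 []
45 0.2 []
50 0 [[-34.2, 14.1, -40.8, -96.9, -33.6, 41.8]]
50 0.015 [[-33.8, 11.6, -41.1, -94.0, -33.2, 38.0]]
50 0.05 [[-32.7, 5.7, -41.9, -87.0, -32.4, 28.5]]
50 0.1 [[-30.3, -3.1, -43.2, -76.4, -31.8, 14.1]]
50 0.15 [[-27.0, -12.3, -44.9, -65.3, -31.8, -1.3]]
50 0.2 [[-22.5, -22.2, -46.8, -53.4, -32.4, -17.8]]
```

Run:
```python
from gp import *
c=dict(np.load('/tmp/wrist1.npz')); s={'tcp_pos':c['tcp'],'eef_rot':c['rot']}; P=cloud(c,s)
hsv=cv2.cvtColor(c['pixels'],cv2.COLOR_BGR2HSV);H,S,V=[hsv[...,i] for i in range(3)]
d=P-O; L=np.stack([d@PX,d@PY,d[...,2]],-1)
m=np.zeros(H.shape,bool); m[190:232,300:355]=1
cap_=m&(H>15)&(H<35)&(S>120)&(V>100); print('cap',cap_.sum(),L[cap_].mean(0).round(4), np.argwhere(cap_).mean(0)[::-1])
dk=m&(V<60); q=L[dk]; print('dark',q.mean(0).round(4),q.min(0).round(3),q.max(0).round(3))
g=(H>60)&(H<95)&(S>90)&(L[...,2]>.01)&(L[...,2]<.03)&(np.arange(400)[:,None]<260); print('base',cv2.minAreaRect(L[g][:,:2].astype(np.float32)), np.median(L[g][:,2]),L[g].min(0),L[g].max(0))
k=press(-.095,0,.062);Mt=rot(11.65,45); s=r.get_state(); show(s)
go(s,k-Mt[:,0]*(.1-.0188),Mt)
```

```text
cap 385 [-0.0952 -0.0005  0.0708] [327.99220779 211.23896104]
dark [-0.0773 -0.001   0.0595] [-0.323 -0.027  0.019] [-0.043  0.031  0.205]
base ((-0.007952362298965454, 0.1803973913192749), (0.5255360007286072, 0.22531235218048096), 89.34036254882812) 0.019808681796427217 [-0.12338506 -0.08347003  0.01000077] [0.1034686  0.44239586 0.02993227]
t 2.6 tcp [ 0.4366 -0.0914  0.138 ] q [ 12.2 -12.7 -58.2 -11.1  -4.9 -79.1] F [ 0.6 -0.2  0.7] w 0.0653
to [ 0.4394 -0.0803  0.1194] t xyz [ 0.0177  0.01   -0.008 ] a xyz [ 0.16 -5.32 -1.33]
```

```bash
python3 - <<'E'
from gp import *
c=dict(np.load('/tmp/wrist1.npz')); s={'tcp_pos':c['tcp'],'eef_rot':c['rot']}; P=cloud(c,s)
d=P-O; L=np.stack([d@PX,d@PY,d[...,2]],-1)
for v in range(196,232,3): print(v,c['depth'][v,328].round(4),L[v,328].round(4),c['pixels'][v,328])
E
python3 -m creep '[{"ax":0.2,"ay":-5.3,"az":-1.3,"tx":0.018,"ty":0.010,"tz":-0.008,"fingers":0.06},{"ax":0.2,"ay":-5.3,"az":-1.3,"tx":0.018,"ty":0.010,"tz":-0.008,"fingers":0.06},{"ax":0.2,"ay":-5.3,"az":-1.3,"tx":0.018,"ty":0.010,"tz":-0.008,"fingers":0.06},{"ax":0.2,"ay":-5.3,"az":-1.3,"tx":0.018,"ty":0.010,"tz":-0.008,"fingers":0.06},{"ax":0.2,"ay":-5.3,"az":-1.3,"tx":0.018,"ty":0.010,"tz":-0.008,"fingers":0.06}]'; python3 gp.py .4394 -.0803 .1194 11.65 45
```

```text
196 0.2524 [-0.1126 -0.0011  0.0663] [19 15 17]
199 0.2538 [-0.1101 -0.001   0.0676] [21 37 45]
202 0.2539 [-0.1087 -0.001   0.0697] [  0 101 131]
205 0.254 [-0.1073 -0.001   0.0717] [  0  90 117]
208 0.2559 [-0.1043 -0.0009  0.0728] [  0  90 116]
211 0.256 [-0.1029 -0.0009  0.0749] [  0  90 117]
214 0.2578 [-0.1    -0.0008  0.0761] [  0  89 116]
217 0.2588 [-0.0978 -0.0008  0.0777] [  0  91 118]
220 0.259 [-0.0963 -0.0008  0.0798] [ 8 71 92]
223 0.2613 [-0.0929 -0.0007  0.0808] [10 10 10]
226 0.3094 [-0.0488  0.0018  0.0605] [30 28 27]
229 0.3105 [-0.0462  0.0018  0.0626] [45 41 41]
time_s: 3.1
tcp_pos: [0.4293, -0.0837, 0.1319]
eef_rot: [0.6, 45.3, 12.6]
contact_force: [0.0, 0.3, -1.1]
gripper_width: 0.0599
t 3.1 tcp [ 0.4293 -0.0837  0.1319] q [ 12.5 -13.1 -58.2 -24.1  -0.2 -66.4] F [ 0.   0.3 -1.1] w 0.0599
to [ 0.4394 -0.0803  0.1194] t xyz [ 0.0164  0.0011 -0.0012] a xyz [ 0.07 -0.34 -0.67]
```

```bash
cat > jp.py <<'E'
from ik import *
from gp import go
s=r.get_state(); q0=s['joints']; q1=np.array([-22.5,-22.2,-46.8,-53.4,-32.4,-17.8])
for t in np.linspace(0,1,9):
    q=q0+(q1-q0)*t; x,M=fk(q,p); Mt=M@C
    print(t,q.round(1)); go(s,x,Mt)
E
python3 jp.py
```

```text
0.0 [ 12.5 -13.1 -58.2 -24.1  -0.2 -66.4]
to [ 0.4292 -0.0837  0.1319] t xyz [-0.  0. -0.] a xyz [0. 0. 0.]
0.125 [  8.1 -14.2 -56.8 -27.8  -4.2 -60.3]
to [ 0.4121 -0.0995  0.129 ] t xyz [-0.0122 -0.0119 -0.0163] a xyz [ 0.68  0.94 -1.15]
0.25 [  3.7 -15.3 -55.4 -31.5  -8.3 -54.2]
to [ 0.396  -0.1097  0.1279] t xyz [-0.024  -0.0185 -0.0297] a xyz [ 1.28  1.55 -1.79]
0.375 [ -0.6 -16.5 -53.9 -35.1 -12.3 -48.2]
to [ 0.382  -0.1149  0.129 ] t xyz [-0.0352 -0.0206 -0.0395] a xyz [ 1.75  1.72 -2.01]
0.5 [ -5.  -17.6 -52.5 -38.8 -16.3 -42.1]
to [ 0.3708 -0.1159  0.1326] t xyz [-0.0456 -0.0191 -0.0449] a xyz [ 2.03  1.39 -1.92]
0.625 [ -9.4 -18.8 -51.1 -42.4 -20.3 -36. ]
to [ 0.3628 -0.1136  0.1392] t xyz [-0.0553 -0.0152 -0.0455] a xyz [ 2.06  0.52 -1.62]
0.75 [-13.8 -19.9 -49.7 -46.1 -24.4 -29.9]
to [ 0.3585 -0.109   0.149 ] t xyz [-0.0646 -0.0097 -0.041 ] a xyz [ 1.77 -0.91 -1.24]
0.875 [-18.1 -21.1 -48.2 -49.7 -28.4 -23.9]
to [ 0.3576 -0.1031  0.1622] t xyz [-0.0737 -0.0037 -0.0314] a xyz [ 1.12 -2.9  -0.89]
1.0 [-22.5 -22.2 -46.8 -53.4 -32.4 -17.8]
to [ 0.36   -0.0968  0.179 ] t xyz [-0.083   0.0021 -0.017 ] a xyz [ 0.04 -5.41 -0.69]
```

```bash
python3 -m creep '[{"ax":0.68,"ay":0.94,"az":-1.15,"tx":-0.0122,"ty":-0.0119,"tz":-0.0163,"fingers":0.06},{"ax":1.28,"ay":1.55,"az":-1.79,"tx":-0.024,"ty":-0.0185,"tz":-0.0297,"fingers":0.06},{"ax":1.75,"ay":1.72,"az":-2.01,"tx":-0.0352,"ty":-0.0206,"tz":-0.0395,"fingers":0.06},{"ax":2.03,"ay":1.39,"az":-1.92,"tx":-0.0456,"ty":-0.0191,"tz":-0.0449,"fingers":0.06},{"ax":2.03,"ay":1.39,"az":-1.92,"tx":-0.0456,"ty":-0.0191,"tz":-0.0449,"fingers":0.06}]'; python3 jp.py | sed -n '1,2p;5,6p;9,10p;13,14p;17,18p'
```

```text
time_s: 3.6
tcp_pos: [0.3698, -0.1168, 0.1325]
eef_rot: [0.7, 46.7, 9.7]
contact_force: [0.5, -0.7, 0.2]
gripper_width: 0.0598
0.0 [ -3.7 -18.  -53.4 -37.3 -15.2 -44.5]
to [ 0.3695 -0.1167  0.132 ] t xyz [ 0.0002  0.0001 -0.0005] a xyz [0. 0. 0.]
0.25 [ -8.4 -19.1 -51.7 -41.3 -19.5 -37.8]
to [ 0.3609 -0.1147  0.1379] t xyz [-0.0096  0.0035 -0.0024] a xyz [ 0.06 -0.72  0.29]
0.5 [-13.1 -20.1 -50.1 -45.4 -23.8 -31.1]
to [ 0.3566 -0.1099  0.1475] t xyz [-0.019   0.009   0.0015] a xyz [-0.21 -2.09  0.74]
0.75 [-17.8 -21.2 -48.4 -49.4 -28.1 -24.5]
to [ 0.3564 -0.1036  0.1611] t xyz [-0.0283  0.0154  0.0114] a xyz [-0.89 -4.13  1.17]
1.0 [-22.5 -22.2 -46.8 -53.4 -32.4 -17.8]
to [ 0.36   -0.0968  0.179 ] t xyz [-0.0381  0.0217  0.0271] a xyz [-2.03 -6.8   1.46]
```

```bash
python3 -m creep '[{"ax":0.06,"ay":-0.72,"az":0.29,"tx":-0.0096,"ty":0.0035,"tz":-0.0024,"fingers":0.06},{"ax":-0.21,"ay":-2.09,"az":0.74,"tx":-0.019,"ty":0.009,"tz":0.0015,"fingers":0.06},{"ax":-0.89,"ay":-4.13,"az":1.17,"tx":-0.0283,"ty":0.0154,"tz":0.0114,"fingers":0.06},{"ax":-2.0,"ay":-6.8,"az":1.46,"tx":-0.038,"ty":0.0217,"tz":0.027,"fingers":0.06}]'
python3 - <<'E'
from gp import *
s=r.get_state(); show(s)
for lean,off in((50,.15),(50,.1),(48,.07),(45,.04)):
    k=press(-.095,0,.063);Mt=rot(11.65,lean); go(s,k-Mt[:,0]*(off-.0188),Mt)
E
```

```text
time_s: 4.0
tcp_pos: [0.3604, -0.096, 0.1781]
eef_rot: [0.0, 40.0, 11.8]
contact_force: [-0.2, -0.3, -0.3]
gripper_width: 0.06
t 4.0 tcp [ 0.3604 -0.096   0.1781] q [ -3.4 -27.5 -53.6 -38.4 -18.7 -43.2] F [-0.2 -0.3 -0.3] w 0.06
to [ 0.3972 -0.089   0.1473] t xyz [ 0.0485 -0.0007  0.0005] a xyz [ 0.06 -0.02 -0.09]
to [ 0.4347 -0.0812  0.1152] t xyz [ 0.0985 -0.0007  0.0005] a xyz [ 0.06 -0.02 -0.09]
to [ 0.4584 -0.0764  0.0973] t xyz [ 0.1285 -0.0008  0.0023] a xyz [ 0.06  1.98 -0.09]
to [ 0.481  -0.0717  0.078 ] t xyz [ 0.1586 -0.0008  0.0024] a xyz [ 0.07  4.98 -0.09]
```

```bash
python3 -m creep '[{"ax":0,"ay":0,"az":0,"tx":0.02,"ty":-0.0007,"tz":0.0005,"fingers":0.06},{"ax":0,"ay":0,"az":0,"tx":0.04,"ty":-0.0007,"tz":0.0005,"fingers":0.06},{"ax":0,"ay":0,"az":0,"tx":0.06,"ty":-0.0007,"tz":0.0005,"fingers":0.06},{"ax":0,"ay":0,"az":0,"tx":0.08,"ty":-0.0007,"tz":0.0005,"fingers":0.06},{"ax":0,"ay":0,"az":0,"tx":0.0985,"ty":-0.0007,"tz":0.0005,"fingers":0.06}]'
python3 - <<'E'
from gp import *
s=r.get_state(); show(s)
for lean,off in((50,.1),(48,.07),(45,.04)):
    k=press(-.095,0,.063);Mt=rot(11.65,lean); go(s,k-Mt[:,0]*(off-.0188),Mt)
E
```

```text
time_s: 4.5
tcp_pos: [0.4122, -0.0771, 0.1393]
eef_rot: [0.2, 41.5, 12.0]
contact_force: [-0.5, 0.8, -0.0]
gripper_width: 0.0599
t 4.5 tcp [ 0.4122 -0.0771  0.1393] q [ 11.9 -16.9 -58.2 -32.9  -0.2 -57.2] F [-0.5  0.8 -0. ] w 0.0599
to [ 0.4347 -0.0812  0.1152] t xyz [ 0.0318 -0.0088 -0.004 ] a xyz [ 0.09 -1.54 -0.29]
to [ 0.4584 -0.0764  0.0973] t xyz [ 0.0618 -0.0089 -0.0014] a xyz [ 0.1   0.46 -0.29]
to [ 0.481  -0.0717  0.078 ] t xyz [ 0.0918 -0.0091 -0.0005] a xyz [ 0.11  3.46 -0.29]
```

Run:
```python
from ik import *
for q in ([-3.4,-27.5,-53.6,-38.4,-18.7,-43.2],[-22.5,-22.2,-46.8,-53.4,-32.4,-17.8],[-18,-23.5,-48,-50,-28.5,-24]):
    x,M=fk(q,p); print(x.round(4),(M@C)[:,0].round(3),(M@C)[:,2].round(3))
# all branches along lean 50/45
k=press(-.095,0,.063)
for lean in(45,50,55):
  Mt=rot(11.65,lean)
  for off in (0,.05,.1,.15,.2,.25):
    print(lean,off,[s.round(1).tolist() for s in ik(k-Mt[:,0]*(off-.0188),Mt,[-3.4,-27.5,-53.6,-38.4,-18.7,-43.2],n=40,seed=3)])
```

```text
[ 0.3605 -0.0966  0.1779] [ 0.751  0.155 -0.642] [0.629 0.131 0.766]
[ 0.36   -0.0968  0.179 ] [ 0.751  0.155 -0.642] [0.629 0.13  0.767]
[ 0.3612 -0.1016  0.1802] [ 0.753  0.14  -0.644] [0.631 0.124 0.765]
45 0 [[-22.5, 10.4, -37.8, -84.9, -23.5, 20.1]]
45 0.05 [[-17.5, 2.0, -40.2, -72.4, -21.2, 2.8]]
45 0.1 [[-8.6, -7.4, -44.5, -56.2, -17.1, -20.4]]
45 0.15 []
45 0.2 []
45 0.25 []
50 0 [[-34.0, 13.9, -40.7, -96.7, -33.5, 41.3]]
50 0.05 [[-32.5, 5.5, -41.9, -86.7, -32.3, 28.0]]
50 0.1 [[-30.0, -3.3, -43.2, -76.1, -31.6, 13.5]]
50 0.15 [[-26.6, -12.6, -44.9, -64.9, -31.6, -1.9]]
50 0.2 [[-4.6, -27.5, -53.0, -39.2, -19.8, -41.9], [-21.8, -22.5, -46.9, -52.8, -32.0, -18.8]]
50 0.25 [[-20.1, -31.7, -47.9, -43.0, -36.4, -31.5]]
55 0 [[-42.9, 19.1, -44.1, -103.9, -43.4, 57.7]]
55 0.05 [[-44.0, 11.0, -45.0, -95.2, -42.8, 47.1]]
55 0.1 [[-44.9, 2.4, -45.6, -86.0, -43.2, 35.4]]
55 0.15 [[-46.3, -6.2, -46.1, -77.0, -45.4, 24.2]]
55 0.2 [[-49.6, -13.9, -45.9, -68.9, -50.3, 15.2]]
55 0.25 [[-56.7, -19.5, -44.7, -62.9, -58.8, 10.6]]
```

```bash
cat > jac.py <<'E'
from ik import *
def jac(q):
    J=[];x0,M0=fk(q,p)
    for i in range(6):
        d=np.array(q,float);d[i]+=.01;x,M=fk(d,p);J.append(np.r_[(x-x0),R.from_matrix(M@M0.T).as_rotvec()*.3]/np.radians(.01))
    return np.array(J).T
def info(q):
    J=jac(q); return np.linalg.det(J)*1e3, np.linalg.svd(J)[1][-1]
if __name__=='__main__':
    for n,q in dict(start=[90.8,20.5,.7,0,-70,-16.5],down=[40.4,-4,-15.5,0,-78.5,-90.4],s5=[18.6,-27.8,-53.7,6,-29.3,-97.7],s6=[12.2,-12.7,-58.2,-11.1,-4.9,-79],A=[-3.4,-27.5,-53.6,-38.4,-18.7,-43.2],B=[-22.5,-22.2,-46.8,-53.4,-32.4,-17.8],cur=r.get_state()['joints'],G45=[-22.5,10.4,-37.8,-84.9,-23.5,20.1],G50=[-34,14,-40.7,-96.7,-33.5,41.3]).items(): print(n,np.round(info(q),4))
E
python3 jac.py
```

```text
start [-4.5615  0.1285]
down [-2.9241  0.1274]
s5 [-0.364   0.0329]
s6 [-0.0168  0.0018]
A [0.1073 0.0111]
B [-0.1499  0.0128]
cur [0.1281 0.0161]
G45 [-0.6921  0.0378]
G50 [-0.8029  0.0464]
```

Run:
```python
from jac import *
def chk(a,b,n=13):
    for t in np.linspace(0,1,n):
        q=np.array(a)+(np.array(b)-a)*t; x,M=fk(q,p); print(q.round(0),np.round(info(q),3),x.round(3),(M@C)[:,0].round(2))
down=[40.4,-4,-15.5,0,-78.5,-90.4]; B=[-26.6,-12.6,-44.9,-64.9,-31.6,-1.9]
print('down->B');chk(down,B)
print('s5->B');chk([18.6,-27.8,-53.7,6,-29.3,-97.7],B)
print('down yaw sols')
from gp import rot
for yaw in (11.65,):
  for lean in (0,20,30,40):
    Mt=rot(yaw,lean)
    for t in ([.36,-.1,.25],[.36,-.1,.33],[.40,-.10,.33]):
        for s in ik(np.array(t),Mt,B,n=12,seed=1): print(lean,t,s.round(0),np.round(info(s),3))
```

```text
down->B
[ 40.  -4. -16.   0. -78. -90.] [-2.924  0.127] [0.439 0.121 0.329] [-0.  0. -1.]
[ 35.  -5. -18.  -5. -75. -83.] [-2.729  0.121] [0.428 0.107 0.298] [-0.02  0.1  -1.  ]
[ 29.  -5. -20. -11. -71. -76.] [-2.512  0.113] [0.419 0.095 0.272] [-0.02  0.19 -0.98]
[ 24.  -6. -23. -16. -67. -68.] [-2.277  0.105] [0.412 0.085 0.25 ] [ 0.01  0.29 -0.96]
[ 18.  -7. -25. -22. -63. -61.] [-2.031  0.097] [0.407 0.075 0.231] [ 0.06  0.36 -0.93]
[ 12.  -8. -28. -27. -59. -54.] [-1.78   0.088] [0.405 0.065 0.215] [ 0.13  0.43 -0.89]
[  7.  -8. -30. -32. -55. -46.] [-1.529  0.079] [0.405 0.053 0.202] [ 0.22  0.47 -0.86]
[  1.  -9. -33. -38. -51. -39.] [-1.287  0.07 ] [0.406 0.038 0.191] [ 0.32  0.49 -0.81]
[ -4. -10. -35. -43. -47. -31.] [-1.057  0.061] [0.409 0.02  0.181] [ 0.42  0.47 -0.77]
[-10. -10. -38. -49. -43. -24.] [-0.846  0.052] [ 0.41  -0.002  0.172] [ 0.52  0.43 -0.73]
[-15. -11. -40. -54. -39. -17.] [-0.658  0.044] [ 0.41  -0.028  0.164] [ 0.62  0.36 -0.7 ]
[-21. -12. -42. -59. -36.  -9.] [-0.495  0.036] [ 0.406 -0.057  0.156] [ 0.69  0.27 -0.67]
[-27. -13. -45. -65. -32.  -2.] [
[... 1486 characters left out ...]
0.33] [ 14.  -9. -19.   0. -79. -92.] [-2.54   0.121]
0 [0.4, -0.1, 0.33] [ 138.  -80.  -19.    0. -151.  143.] [1.264 0.071]
20 [0.36, -0.1, 0.25] [ 18. -26. -44.   3. -52. -98.] [-0.803  0.057]
20 [0.36, -0.1, 0.33] [ 18. -28. -34.   2. -63. -97.] [-1.038  0.062]
20 [0.4, -0.1, 0.33] [ 15. -22. -31.   1. -61. -94.] [-1.308  0.071]
30 [0.36, -0.1, 0.25] [  20.  -34.  -52.    7.  -42. -102.] [-0.418  0.037]
30 [0.36, -0.1, 0.33] [  21.  -35.  -42.    6.  -54. -101.] [-0.581  0.04 ]
30 [0.4, -0.1, 0.33] [ 16. -29. -38.   3. -50. -95.] [-0.795  0.049]
40 [0.36, -0.1, 0.33] [  26.  -44.  -51.   13.  -45. -110.] [-0.281  0.026]
40 [0.4, -0.1, 0.33] [ 17. -35. -46.   6. -39. -99.] [-0.425  0.032]
```

```bash
python3 gp.py .39 -.10 .33 11.65 0
```

```text
t 4.5 tcp [ 0.4122 -0.0771  0.1393] q [ 11.9 -16.9 -58.2 -32.9  -0.2 -57.2] F [-0.5  0.8 -0. ] w 0.0599
to [ 0.39 -0.1   0.33] t xyz [-0.1463 -0.0174  0.1252] a xyz [ 0.22 48.46 -0.23]
```

```bash
python3 -m creep '[{"ax":0.2,"ay":8,"az":0,"tx":-0.03,"ty":-0.004,"tz":0.02,"fingers":0.06},{"ax":0.2,"ay":16,"az":0,"tx":-0.06,"ty":-0.008,"tz":0.045,"fingers":0.06},{"ax":0.2,"ay":24,"az":0,"tx":-0.09,"ty":-0.012,"tz":0.075,"fingers":0.06},{"ax":0.2,"ay":32,"az":0,"tx":-0.12,"ty":-0.016,"tz":0.1,"fingers":0.06},{"ax":0.2,"ay":40,"az":0,"tx":-0.146,"ty":-0.017,"tz":0.125,"fingers":0.06}]'; python3 gp.py .39 -.10 .33 11.65 0
python3 - <<'E'
from jac import *
print(info(r.get_state()['joints']))
E
```

```text
time_s: 5.0
tcp_pos: [0.3956, -0.0935, 0.2779]
eef_rot: [3.1, 67.3, 15.4]
contact_force: [2.6, 0.2, -0.3]
gripper_width: 0.06
t 5.0 tcp [ 0.3956 -0.0935  0.2779] q [ 14.5 -22.7 -38.5  -0.4 -51.5 -92.1] F [ 2.6  0.2 -0.3] w 0.06
to [ 0.39 -0.1   0.33] t xyz [-0.0508 -0.0041  0.0139] a xyz [ 0.59 22.71 -1.36]
(np.float64(-0.9813955666501599), np.float64(0.059673799265694445))
```

```bash
cat > jpath.py <<'E'
import sys
from jac import *; from gp import go
def jpath(qt,n=6):
    s=r.get_state(); q0=s['joints']
    for t in np.linspace(0,1,n):
        q=q0+(np.array(qt)-q0)*t; x,M=fk(q,p); print(t.__round__(2),q.round(0),np.round(info(q),3),'dir',(M@C)[:,0].round(2)); go(s,x,M@C)
if __name__=='__main__': jpath(list(map(float,sys.argv[2:8])),int(sys.argv[1]))
E
python3 jpath.py 11 -26.6 -12.6 -44.9 -64.9 -31.6 -1.9
```

```text
0.0 [ 15. -23. -38.  -0. -52. -92.] [-0.981  0.06 ] dir [ 0.37  0.1  -0.92]
to [ 0.3958 -0.0935  0.278 ] t xyz [-0.0001 -0.0001  0.0003] a xyz [ 0. -0.  0.]
0.1 [ 10. -22. -39.  -7. -50. -83.] [-0.895  0.055] dir [ 0.37  0.16 -0.91]
to [ 0.3842 -0.0883  0.2514] t xyz [ 0.0207  0.007  -0.0195] a xyz [-1.05 -0.73  3.28]
0.2 [  6. -21. -40. -13. -48. -74.] [-0.809  0.05 ] dir [ 0.38  0.21 -0.9 ]
to [ 0.3751 -0.082   0.2285] t xyz [ 0.0391  0.0146 -0.0353] a xyz [-1.82 -2.35  6.07]
0.3 [  2. -20. -40. -20. -46. -65.] [-0.724  0.046] dir [ 0.41  0.26 -0.88]
to [ 0.3691 -0.0755  0.2091] t xyz [ 0.0553  0.0218 -0.047 ] a xyz [-2.32 -4.74  8.21]
0.4 [ -2. -19. -41. -26. -44. -56.] [-0.645  0.042] dir [ 0.45  0.29 -0.85]
to [ 0.3662 -0.0696  0.1932] t xyz [ 0.0696  0.0279 -0.0547] a xyz [-2.58 -7.72  9.55]
0.5 [ -6. -18. -42. -33. -42. -47.] [-0.574  0.038] dir [ 0.49  0.31 -0.81]
to [ 0.3663 -0.0652  0.1802] t xyz [ 0.0821  0.0318 -0.0587] a xyz [ -2.62 -11.12  10.02]
0.6 [-10. -17. -42. -39. -40. -38.] [-0.512  0.035] dir [ 0.54  0.31 -0.78]
to [ 0.3692 -0.0631  0.1699] t xyz [ 0.0929  0.033  -0.0597] a xyz [ -2.46 -14.73   9.53]
0.7 [-14. -16. -43. -46. -38. -29.] [-0.46   0.033] dir [ 0.6   0.3  -0.74]
to [ 0.3743 -0.064   0.1618] t xyz [ 0.1021  0.0309 -0.0583] a xyz [ -2.11 -18.34   8.1 ]
0.8 [-18. -15. -44. -52. -36. -20.] [-0.418  0.031] dir [ 0.65  0.27 -0.71]
to [ 0.3812 -0.0683  0.1556] t xyz [ 0.1099  0.0251 -0.0554] a xyz [ -1.59 -21.76   5.73]
0.9 [-22. -14. -44. -58. -34. -11.] [-0.385  0.03 ] dir [ 0.71  0.22 -0.67]
to [ 0.3889 -0.0765  0.1509] t xyz [ 0.1164  0.0153 -0.0518] a xyz [ -0.91 -24.8    2.51]
1.0 [-27. -13. -45. -65. -32.  -2.] [-0.36   0.029] dir [ 0.75  0.16 -0.64]
to [ 0.3968 -0.0887  0.1472] t xyz [ 0.1214  0.0016 -0.0484] a xyz [ -0.07 -27.27  -1.47]
```

Path stays well away from the singularity. I'll follow it in 10 rows.

```bash
python3 -m creep '[{"ax":-1.05,"ay":-0.73,"az":3.28,"tx":0.0207,"ty":0.007,"tz":-0.0195,"fingers":0.06},{"ax":-1.82,"ay":-2.35,"az":6.07,"tx":0.0391,"ty":0.0146,"tz":-0.0353,"fingers":0.06},{"ax":-2.32,"ay":-4.74,"az":8.21,"tx":0.0553,"ty":0.0218,"tz":-0.047,"fingers":0.06},{"ax":-2.58,"ay":-7.72,"az":9.55,"tx":0.0696,"ty":0.0279,"tz":-0.0547,"fingers":0.06},{"ax":-2.62,"ay":-11.12,"az":10.02,"tx":0.0821,"ty":0.0318,"tz":-0.0587,"fingers":0.06}]';python3 jpath.py 6 -26.6 -12.6 -44.9 -64.9 -31.6 -1.9
```

```text
time_s: 5.5
tcp_pos: [0.3677, -0.0641, 0.1774]
eef_rot: [15.2, 54.3, 32.1]
contact_force: [-0.8, -1.0, -0.6]
gripper_width: 0.0598
0.0 [ -6. -17. -42. -34. -41. -46.] [-0.576  0.039] dir [ 0.49  0.31 -0.81]
to [ 0.3676 -0.0642  0.1768] t xyz [ 0.0004 -0.0002 -0.0005] a xyz [-0. -0.  0.]
0.2 [-11. -16. -42. -40. -39. -37.] [-0.514  0.036] dir [ 0.55  0.31 -0.78]
to [ 0.3704 -0.0627  0.1674] t xyz [ 0.0099 -0.0011 -0.0032] a xyz [-0.18 -3.56 -0.67]
0.4 [-15. -15. -43. -46. -37. -28.] [-0.462  0.033] dir [ 0.6   0.3  -0.74]
to [ 0.3754 -0.0639  0.1601] t xyz [ 0.0179 -0.0051 -0.0036] a xyz [-0.29 -7.09 -2.25]
0.6 [-19. -14. -44. -52. -35. -19.] [-0.419  0.031] dir [ 0.66  0.26 -0.71]
to [ 0.3819 -0.0685  0.1546] t xyz [ 0.0242 -0.0124 -0.0023] a xyz [ -0.31 -10.42  -4.7 ]
0.8 [-23. -14. -44. -59. -34. -11.] [-0.386  0.03 ] dir [ 0.71  0.22 -0.67]
to [ 0.3893 -0.0767  0.1504] t xyz [ 0.0287 -0.0231 -0.0003] a xyz [ -0.24 -13.37  -7.95]
1.0 [-27. -13. -45. -65. -32.  -2.] [-0.36   0.029] dir [ 0.75  0.16 -0.64]
to [ 0.3968 -0.0887  0.1472] t xyz [ 0.0313 -0.0372  0.0016] a xyz [ -0.04 -15.81 -11.92]
```

```bash
python3 -m creep '[{"ax":-0.18,"ay":-3.56,"az":-0.67,"tx":0.0099,"ty":-0.0011,"tz":-0.0032,"fingers":0.06},{"ax":-0.29,"ay":-7.09,"az":-2.25,"tx":0.0179,"ty":-0.0051,"tz":-0.0036,"fingers":0.06},{"ax":-0.31,"ay":-10.42,"az":-4.7,"tx":0.0242,"ty":-0.0124,"tz":-0.0023,"fingers":0.06},{"ax":-0.24,"ay":-13.37,"az":-7.95,"tx":0.0287,"ty":-0.0231,"tz":-0.0003,"fingers":0.06},{"ax":0,"ay":-15.8,"az":-11.9,"tx":0.0313,"ty":-0.0372,"tz":0.0016,"fingers":0.06}]';python3 - <<'E'
from gp import *
s=r.get_state(); show(s)
for lean,off in((50,.15),(50,.1),(48,.06),(46,.03),(45,0)):
    k=press(-.095,0,.063);Mt=rot(11.65,lean); go(s,k-Mt[:,0]*(off-.0188),Mt)
E
```

```text
time_s: 6.0
tcp_pos: [0.3968, -0.0889, 0.1473]
eef_rot: [-0.1, 40.1, 11.5]
contact_force: [-0.3, -0.4, -0.1]
gripper_width: 0.0601
t 6.0 tcp [ 0.3968 -0.0889  0.1473] q [-26.3 -12.6 -45.  -64.9 -31.2  -2.1] F [-0.3 -0.4 -0.1] w 0.0601
to [ 0.3972 -0.089   0.1473] t xyz [ 0.0003 -0.0001  0.0003] a xyz [-0.01 -0.09  0.08]
to [ 0.4347 -0.0812  0.1152] t xyz [ 0.0503 -0.0001  0.0003] a xyz [-0.01 -0.09  0.08]
to [ 0.4657 -0.0749  0.0906] t xyz [ 0.0903 -0.      0.0019] a xyz [-0.01  1.91  0.08]
to [ 0.4878 -0.0703  0.0708] t xyz [0.1203 0.     0.0012] a xyz [-0.01  3.91  0.08]
to [ 0.5087 -0.066   0.0497] t xyz [ 1.502e-01  1.000e-04 -1.100e-03] a xyz [-0.01  4.91  0.08]
```

On the right branch. Next I approach to 0.04 off and take a look.

```bash
python3 -m creep '[{"ax":0,"ay":0,"az":0,"tx":0.025,"ty":0,"tz":0,"fingers":0.06},{"ax":0,"ay":0,"az":0,"tx":0.05,"ty":0,"tz":0,"fingers":0.06},{"ax":0,"ay":1,"az":0,"tx":0.07,"ty":0,"tz":0.001,"fingers":0.06},{"ax":0,"ay":2,"az":0,"tx":0.09,"ty":0,"tz":0.002,"fingers":0.06},{"ax":0,"ay":2,"az":0,"tx":0.09,"ty":0,"tz":0.002,"fingers":0.06}]';python3 - <<'E'
from gp import *
s=r.get_state(); show(s)
c=cap('wrist','wrist2'); cv2.imwrite('pics/wrist2.png',c['pixels'])
P=cloud(c,s); d=P-O; L=np.stack([d@PX,d@PY,d[...,2]],-1)
hsv=cv2.cvtColor(c['pixels'],cv2.COLOR_BGR2HSV);H,S,V=[hsv[...,i] for i in range(3)]
m=(H>15)&(H<35)&(S>120)&(V>60)&(abs(L[...,1])<.03)&(L[...,0]<-.08)&(L[...,0]>-.13)&(L[...,2]>.06)&(L[...,2]<.1)
print('cap',m.sum(),np.median(L[m],0),np.argwhere(m).mean(0)[::-1])
for lean,off in((48,.06),(46,.03),(45,0)):
    k=press(-.095,0,.063);Mt=rot(11.65,lean); go(s,k-Mt[:,0]*(off-.0188),Mt)
E
```

```text
time_s: 6.5
tcp_pos: [0.4666, -0.074, 0.0898]
eef_rot: [0.2, 42.3, 11.9]
contact_force: [-1.0, 0.3, -0.1]
gripper_width: 0.0597
t 6.5 tcp [ 0.4666 -0.074   0.0898] q [-25.6   2.3 -41.2 -79.4 -27.3  15.2] F [-1.   0.3 -0.1] w 0.0597
cap 532 [-0.10379801 -0.00093361  0.07405367] [316.21992481 239.15225564]
to [ 0.4657 -0.0749  0.0906] t xyz [-0.0013 -0.0007 -0.0002] a xyz [-0.07 -0.27 -0.17]
to [ 0.4878 -0.0703  0.0708] t xyz [ 0.0287 -0.0008  0.0003] a xyz [-0.06  1.73 -0.17]
to [ 0.5087 -0.066   0.0497] t xyz [ 0.0587 -0.0009 -0.0009] a xyz [-0.06  2.73 -0.17]
```

View pics/wrist2.png

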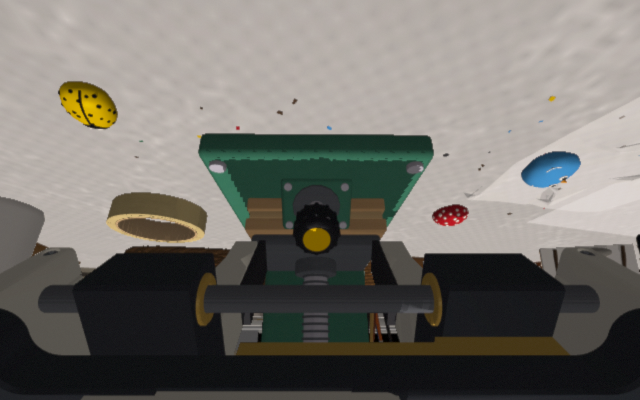

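The knob cap is at (316,239), centred between the fingers and within 1.5 mm of its predicted place. Closing in to grasp it.

```bash
python3 -m creep '[{"ax":0,"ay":0.7,"az":0,"tx":0.015,"ty":-0.001,"tz":0,"fingers":0.06},{"ax":0,"ay":1.7,"az":0,"tx":0.029,"ty":-0.001,"tz":0,"fingers":0.06},{"ax":0,"ay":2.2,"az":0,"tx":0.045,"ty":-0.001,"tz":-0.0005,"fingers":0.06},{"ax":0,"ay":2.7,"az":0,"tx":0.0575,"ty":-0.001,"tz":-0.001,"fingers":0.06},{"ax":0,"ay":2.7,"az":0,"tx":0.0575,"ty":-0.001,"tz":-0.001,"fingers":0.06}]'; python3 gp.py .5087 -.066 .0497 11.65 45
```

```text
time_s: 7.05
tcp_pos: [0.5073, -0.066, 0.0515]
eef_rot: [0.2, 44.9, 11.9]
contact_force: [-1.2, -0.3, -0.4]
gripper_width: 0.0599
t 7.05 tcp [ 0.5073 -0.066   0.0515] q [-22.8  10.1 -38.  -84.9 -23.9  20.3] F [-1.2 -0.3 -0.4] w 0.0599
to [ 0.5087 -0.066   0.0497] t xyz [ 0.0023 -0.0003 -0.0003] a xyz [ 0.    0.14 -0.16]
```

```bash
python3 -m creep '[{"ax":0,"ay":0,"az":0,"tx":0.001,"ty":0,"tz":0,"fingers":0.03},{"ax":0,"ay":0,"az":0,"tx":0.001,"ty":0,"tz":0,"fingers":0.02},{"ax":0,"ay":0,"az":0,"tx":0.001,"ty":0,"tz":0,"fingers":0.02},{"ax":0,"ay":0,"az":0,"tx":0.001,"ty":0,"tz":0,"fingers":0.02},{"ax":0,"ay":0,"az":0,"tx":0.001,"ty":0,"tz":0,"fingers":0.02}]' 30
```

```text
time_s: 7.55
tcp_pos: [0.5083, -0.0669, 0.0516]
eef_rot: [-0.1, 44.8, 11.6]
contact_force: [-0.8, -4.9, 1.6]
gripper_width: 0.0287
```

```bash
python3 -m creep '[{"ax":0,"ay":0,"az":0,"tx":-0.004,"ty":0,"tz":0.0003,"fingers":0.02},{"ax":0,"ay":0,"az":0,"tx":-0.008,"ty":0,"tz":0.0007,"fingers":0.02},{"ax":0,"ay":0,"az":0,"tx":-0.012,"ty":0,"tz":0.001,"fingers":0.02},{"ax":0,"ay":0,"az":0,"tx":-0.015,"ty":0,"tz":0.0013,"fingers":0.02},{"ax":0,"ay":0,"az":0,"tx":-0.015,"ty":0,"tz":0.0013,"fingers":0.02}]'; python3 gp.py .5087 -.066 .0497 11.65 45
```

```text
time_s: 8.05
tcp_pos: [0.4993, -0.0686, 0.0628]
eef_rot: [-0.0, 44.8, 11.7]
contact_force: [7.1, -4.8, -8.1]
gripper_width: 0.0287
t 8.05 tcp [ 0.4993 -0.0686  0.0628] q [-21.2   7.7 -38.4 -81.3 -22.9  15.1] F [ 7.1 -4.8 -8.1] w 0.0287
to [ 0.5087 -0.066   0.0497] t xyz [ 0.0162  0.0007 -0.0024] a xyz [ 0.02  0.18 -0.01]
```

```bash
python3 -m creep '[{"ax":0,"ay":0,"az":0,"tx":-0.001,"ty":0,"tz":0.0,"fingers":0.02},{"ax":0,"ay":0,"az":0,"tx":-0.002,"ty":0,"tz":0.0,"fingers":0.02},{"ax":0,"ay":0,"az":0,"tx":-0.002,"ty":0,"tz":0,"fingers":0.02}]'
```

```text
time_s: 8.35
tcp_pos: [0.4987, -0.0687, 0.0637]
eef_rot: [0.1, 44.8, 11.7]
contact_force: [22.5, -0.6, -26.7]
gripper_width: 0.0287
```

The force climbs steeply, so the knob is at its stop. Relaxing and releasing.

```bash
python3 -m creep '[{"ax":0,"ay":0,"az":0,"tx":0.002,"ty":0,"tz":0,"fingers":0.02},{"ax":0,"ay":0,"az":0,"tx":0.002,"ty":0,"tz":0,"fingers":0.06},{"ax":0,"ay":0,"az":0,"tx":0.002,"ty":0,"tz":0,"fingers":0.06},{"ax":0,"ay":0,"az":0,"tx":0.002,"ty":0,"tz":0,"fingers":0.06},{"ax":0,"ay":0,"az":0,"tx":-0.01,"ty":0,"tz":0,"fingers":0.06}]'; python3 -m creep '[{"ax":0,"ay":0,"az":0,"tx":-0.02,"ty":0,"tz":0,"fingers":0.06},{"ax":0,"ay":-1.5,"az":0,"tx":-0.04,"ty":0,"tz":0,"fingers":0.06},{"ax":0,"ay":-3,"az":0,"tx":-0.06,"ty":0,"tz":0,"fingers":0.06}]'
python3 - <<'E'
from gp import *
s=r.get_state(); show(s)
c=cap('wrist','wrist3')
P=cloud(c,s); d=P-O; L=np.stack([d@PX,d@PY,d[...,2]],-1)
hsv=cv2.cvtColor(c['pixels'],cv2.COLOR_BGR2HSV);H,S,V=[hsv[...,i] for i in range(3)]
m=(H>15)&(H<35)&(S>120)&(V>60)&(abs(L[...,1])<.03)&(L[...,0]<-.08)&(L[...,0]>-.14)&(L[...,2]>.06)&(L[...,2]<.11)
print('cap',m.sum(),np.median(L[m],0),np.argwhere(m).mean(0)[::-1])
E
```

```text
time_s: 8.85
tcp_pos: [0.49, -0.0691, 0.0703]
eef_rot: [0.3, 44.9, 11.9]
contact_force: [-1.2, -0.6, 1.1]
gripper_width: 0.055
time_s: 9.15
tcp_pos: [0.448, -0.077, 0.1139]
eef_rot: [0.1, 41.8, 12.0]
contact_force: [0.2, -0.7, 0.6]
gripper_width: 0.0595
t 9.15 tcp [ 0.448  -0.077   0.1139] q [-23.   -3.3 -42.2 -72.6 -26.7   5.6] F [ 0.2 -0.7  0.6] w 0.0595
cap 513 [-0.11117824 -0.00088053  0.08427568] [315.14230019 224.61598441]
```

```bash
python3 - <<'E'
from gp import *
s=r.get_state(); show(s)
c=cap('wrist','wrist4')
P=cloud(c,s); d=P-O; L=np.stack([d@PX,d@PY,d[...,2]],-1)
hsv=cv2.cvtColor(c['pixels'],cv2.COLOR_BGR2HSV);H,S,V=[hsv[...,i] for i in range(3)]
u,v=315,225
n=np.array([-np.sin(np.radians(40)),0,np.cos(np.radians(40))])
m=(H>15)&(H<35)&(S>120)&(V>60)&(abs(L[...,1])<.03)&(L[...,0]<-.08)&(L[...,0]>-.14)&(L[...,2]>.06)&(L[...,2]<.11)
a=(L[m]-[-.095,0,.062])@n; print('along axis',np.percentile(a,[5,25,50,75,95]))
q=L[m]; print(q.min(0),q.max(0),q.mean(0))
# whole knob incl black rim: depth near
m2=np.zeros(H.shape,bool); m2[195:255,285:345]=1; m2&=(c['depth']<np.median(c['depth'][m])+.008)&(c['depth']>0)
a=(L[m2]-[-.095,0,.062])@n; print('knob',np.percentile(a,[50,90,95]))
E
python3 - <<'E'
import cv2
a=cv2.imread('pics/wrist4.png')[130:290,180:440]; cv2.imwrite('pics/w4z.png',cv2.resize(a,None,fx=3,fy=3))
E
```

```text
t 9.2 tcp [ 0.4462 -0.0771  0.1151] q [-23.2  -3.6 -42.3 -72.5 -26.8   5.6] F [-3.8  0.2  1. ] w 0.0598
along axis [0.0266529  0.02718079 0.02758399 0.02800387 0.02861211]
[-0.11954546 -0.01004316  0.07785949] [-0.1034075   0.00796135  0.08976293] [-0.11198046 -0.00094713  0.08379076]
knob [0.02648446 0.02793858 0.02833093]
```

View pics/w4z.png

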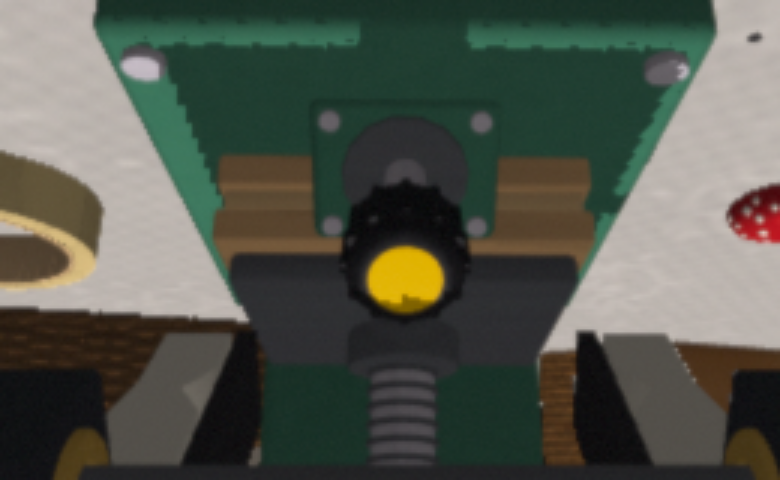

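Run:
```python
from gp import *
n=np.array([-np.sin(np.radians(40)),0,np.cos(np.radians(40))])
for name in ('wrist','wrist','top','scene'):
    s=r.get_state(); show(s); c=cap(name,name+'5')
    P=cloud(c,s); d=P-O; L=np.stack([d@PX,d@PY,d[...,2]],-1)
    hsv=cv2.cvtColor(c['pixels'],cv2.COLOR_BGR2HSV);H,S,V=[hsv[...,i] for i in range(3)]
    m=(H>15)&(H<35)&(S>120)&(V>60)&(abs(L[...,1])<.03)&(L[...,0]<-.08)&(L[...,0]>-.14)&(L[...,2]>.06)&(L[...,2]<.11)
    if m.sum()>4:
        a=(L[m]-[-.095,0,.062])@n; print(name,m.sum(),'along axis',np.median(a))
        bolt=None
    if name=='wrist':
        g=(H>60)&(H<95)&(S>90)&(L[...,0]<-.085)&(L[...,2]>.0)&(L[...,2]<.04); print('base z',np.median(L[g][:,2]),'front x',L[g][:,0].min())
    else:
        c0=dict(np.load('/tmp/%s0.npz'%name)); c0['pixels']=c0['pixels']
```

```text
t 9.25 tcp [ 0.4473 -0.0779  0.1146] q [-23.2  -3.4 -42.3 -72.6 -26.6   5.6] F [-0.2 -0.8 -0.7] w 0.0602
wrist 488 along axis 0.02758888506535284
base z 0.01935431548646184 front x -0.12374760129526434
t 9.3 tcp [ 0.4482 -0.0783  0.1142] q [-23.1  -3.3 -42.2 -72.6 -26.5   5.6] F [ 0.2  0.4 -0.7] w 0.0597
wrist 489 along axis 0.027653703666429476
base z 0.019343208911780638 front x -0.1237556947413539
t 9.35 tcp [ 0.4487 -0.0783  0.1139] q [-23.1  -3.2 -42.1 -72.7 -26.5   5.6] F [-0.2 -0.2 -0.1] w 0.0599
t 9.4 tcp [ 0.4489 -0.0782  0.1135] q [-23.1  -3.1 -42.1 -72.7 -26.5   5.6] F [-0.3  0.4  0.1] w 0.06
scene 33 along axis 0.02613219500377061
```

The cap has moved about 12.6 mm according to both cameras, which leaves little margin over 12 mm. I'll regrip and pull it fully out.

Run:
```python
from gp import *
s=r.get_state(); show(s)
k=press(-.095,-.001,.063)-rot(11.65,40)[:,0]*.013
for lean,off in((46,.03),(45,0)):
    Mt=rot(11.65,lean); go(s,k-Mt[:,0]*(off-.0188),Mt)
```

```text
t 9.45 tcp [ 0.449  -0.0781  0.1132] q [-23.   -3.1 -42.1 -72.7 -26.5   5.6] F [-0.  -0.  -0.1] w 0.0602
to [ 0.4798 -0.073   0.0807] t xyz [ 0.0449 -0.0013 -0.0034] a xyz [-0.    2.17 -0.13]
to [ 0.5007 -0.0687  0.0597] t xyz [ 0.0749 -0.0013 -0.0049] a xyz [-0.    3.17 -0.13]
```

```bash
python3 -m creep '[{"ax":0,"ay":1,"az":0,"tx":0.02,"ty":-0.001,"tz":-0.0015,"fingers":0.06},{"ax":0,"ay":2,"az":0,"tx":0.045,"ty":-0.001,"tz":-0.003,"fingers":0.06},{"ax":0,"ay":3,"az":0,"tx":0.06,"ty":-0.001,"tz":-0.004,"fingers":0.06},{"ax":0,"ay":3.2,"az":0,"tx":0.074,"ty":-0.001,"tz":-0.0048,"fingers":0.06},{"ax":0,"ay":3.2,"az":0,"tx":0.074,"ty":-0.001,"tz":-0.0048,"fingers":0.06}]'; python3 -m creep '[{"ax":0,"ay":0,"az":0,"tx":0,"ty":0,"tz":0,"fingers":0.03},{"ax":0,"ay":0,"az":0,"tx":0,"ty":0,"tz":0,"fingers":0.02},{"ax":0,"ay":0,"az":0,"tx":0,"ty":0,"tz":0,"fingers":0.02},{"ax":0,"ay":0,"az":0,"tx":0,"ty":0,"tz":0,"fingers":0.02}]' 45
```

```text
time_s: 9.95
tcp_pos: [0.5003, -0.0679, 0.0582]
eef_rot: [0.3, 45.2, 12.0]
contact_force: [0.2, -0.4, 0.2]
gripper_width: 0.0598
time_s: 10.35
tcp_pos: [0.4997, -0.0686, 0.0611]
eef_rot: [0.1, 45.0, 11.8]
contact_force: [-0.1, 0.3, 0.6]
gripper_width: 0.0335
```

```bash
python3 -m creep '[{"ax":0,"ay":0,"az":0,"tx":-0.0015,"ty":0,"tz":0.0001,"fingers":0.02},{"ax":0,"ay":0,"az":0,"tx":-0.0025,"ty":0,"tz":0.0002,"fingers":0.02},{"ax":0,"ay":0,"az":0,"tx":-0.0025,"ty":0,"tz":0.0002,"fingers":0.02}]'
```

```text
time_s: 10.65
tcp_pos: [0.4987, -0.0688, 0.0622]
eef_rot: [0.1, 45.0, 11.8]
contact_force: [10.7, 1.9, -14.5]
gripper_width: 0.0285
```

```bash
python3 -m creep '[{"ax":0,"ay":0,"az":0,"tx":-0.001,"ty":0,"tz":0.0001,"fingers":0.02},{"ax":0,"ay":0,"az":0,"tx":-0.001,"ty":0,"tz":0.0001,"fingers":0.02}]'; python3 -m creep '[{"ax":0,"ay":0,"az":0,"tx":-0.001,"ty":0,"tz":0.0001,"fingers":0.02},{"ax":0,"ay":0,"az":0,"tx":-0.001,"ty":0,"tz":0.0001,"fingers":0.02}]'
```

```text
time_s: 10.85
tcp_pos: [0.4985, -0.0688, 0.0624]
eef_rot: [0.2, 45.1, 11.8]
contact_force: [22.6, 3.8, -29.7]
gripper_width: 0.0288
time_s: 11.05
tcp_pos: [0.4983, -0.069, 0.0628]
eef_rot: [0.2, 45.1, 11.8]
contact_force: [31.6, 4.8, -39.9]
gripper_width: 0.0284
```

Rigid stop at the same place (TCP stays put, 51 N), so it is fully out. Releasing while still slightly in tension.

```bash
python3 -m creep '[{"ax":0,"ay":0,"az":0,"tx":0.0025,"ty":0,"tz":0,"fingers":0.02},{"ax":0,"ay":0,"az":0,"tx":0.0025,"ty":0,"tz":0,"fingers":0.06},{"ax":0,"ay":0,"az":0,"tx":0.0025,"ty":0,"tz":0,"fingers":0.06},{"ax":0,"ay":0,"az":0,"tx":0.0025,"ty":0,"tz":0,"fingers":0.06},{"ax":0,"ay":0,"az":0,"tx":-0.01,"ty":0,"tz":0,"fingers":0.06}]'; python3 -m creep '[{"ax":0,"ay":0,"az":0,"tx":-0.02,"ty":0,"tz":0,"fingers":0.06},{"ax":0,"ay":-1.5,"az":0,"tx":-0.04,"ty":0,"tz":0,"fingers":0.06},{"ax":0,"ay":-3,"az":0,"tx":-0.07,"ty":0,"tz":0,"fingers":0.06},{"ax":0,"ay":-4,"az":0,"tx":-0.09,"ty":0,"tz":0,"fingers":0.06},{"ax":0,"ay":-4,"az":0,"tx":-0.09,"ty":0,"tz":0,"fingers":0.06}]'
python3 - <<'E'
from gp import *
n=np.array([-np.sin(np.radians(40)),0,np.cos(np.radians(40))])
s=r.get_state(); show(s); c=cap('wrist','wrist6')
P=cloud(c,s); d=P-O; L=np.stack([d@PX,d@PY,d[...,2]],-1)
hsv=cv2.cvtColor(c['pixels'],cv2.COLOR_BGR2HSV);H,S,V=[hsv[...,i] for i in range(3)]
m=(H>15)&(H<35)&(S>120)&(V>60)&(abs(L[...,1])<.03)&(L[...,0]<-.08)&(L[...,0]>-.14)&(L[...,2]>.06)&(L[...,2]<.11)
a=(L[m]-[-.095,0,.062])@n; print(m.sum(),'along axis',np.median(a))
print('lever pegs',press(-.0035+0,0,.263))
E
```

```text
time_s: 11.55
tcp_pos: [0.4898, -0.0707, 0.0704]
eef_rot: [0.2, 45.1, 11.8]
contact_force: [-0.4, 0.3, -0.2]
gripper_width: 0.0551
time_s: 12.05
tcp_pos: [0.4266, -0.0838, 0.1366]
eef_rot: [-0.1, 40.8, 11.7]
contact_force: [-0.2, -0.1, -0.5]
gripper_width: 0.0599
t 12.05 tcp [ 0.4266 -0.0838  0.1366] q [-22.7  -8.6 -43.4 -67.2 -27.6  -1.2] F [-0.2 -0.1 -0.5] w 0.0599
397 along axis 0.02767721222178545
lever pegs [ 0.5852721  -0.05020676  0.263     ]
```

Run:
```python
from jpath import *; from gp import rot
Mt=rot(6.65,0)
for t in ([.42,-.055,.36],[.53,-.052,.30],[.545,-.052,.26],[.60,-.046,.26]):
    for s in ik(np.array(t),Mt,[14,-9,-19,0,-79,-92],n=1): print(t,s.round(1),np.round(info(s),3)); 
    if t[2]==.36: q=s
jpath(q,9)
```

```text
[0.42, -0.055, 0.36] [  19.5   -7.9  -14.9    0.   -83.  -102.8] [-2.718  0.125]
[0.53, -0.052, 0.3] [ 15.5   4.7 -10.4  -0.  -74.9 -98.9] [-3.54   0.132]
[0.545, -0.052, 0.26] [ 15.1   7.3 -12.6   0.  -70.1 -98.4] [-3.531  0.129]
[0.6, -0.046, 0.26] [ 14.2  12.6  -6.1   0.  -71.3 -97.6] [-4.032  0.131]
0.0 [-23.  -8. -43. -67. -28.  -1.] [-0.408  0.03 ] dir [ 0.74  0.15 -0.65]
to [ 0.427  -0.0831  0.135 ] t xyz [ 0.0004  0.0007 -0.001 ] a xyz [0. 0. 0.]
0.12 [-17.  -8. -40. -59. -34. -14.] [-0.632  0.042] dir [ 0.67  0.3  -0.68]
to [ 0.4356 -0.048   0.1541] t xyz [-0.0003  0.0333  0.0236] a xyz [0.36 2.62 8.97]
0.25 [-12.  -8. -36. -50. -41. -27.] [-0.909  0.054] dir [ 0.56  0.4  -0.72]
to [ 0.4341 -0.0208  0.1716] t xyz [-0.0086  0.0603  0.0396] a xyz [ 0.72  7.9  16.21]
0.38 [ -7.  -8. -33. -42. -48. -39.] [-1.228  0.067] dir [ 0.43  0.45 -0.78]
to [ 0.4269 -0.0043  0.1895] t xyz [-0.0232  0.0779  0.0507] a xyz [ 1.01 15.18 20.93]
0.5 [ -2.  -8. -29. -34. -55. -52.] [-1.572  0.079] dir [ 0.3   0.45 -0.84]
to [0.418  0.0007 0.2098] t xyz [-0.0423  0.0846  0.0611] a xyz [ 1.23 23.61 22.59]
0.62 [  4.  -8. -26. -25. -62. -65.] [-1.917  0.092] dir [ 0.18  0.39 -0.9 ]
to [ 0.4114 -0.0048  0.2351] t xyz [-0.0646  0.0805  0.0752] a xyz [ 1.51 32.19 20.91]
0.75 [  9.  -8. -22. -17. -69. -77.] [-2.239  0.104] dir [ 0.09  0.29 -0.95]
to [ 0.4092 -0.0182  0.2675] t xyz [-0.0894  0.0678  0.0965] a xyz [ 2.01 39.91 15.94]
0.88 [ 14.  -8. -18.  -8. -76. -90.] [-2.514  0.115] dir [ 0.03  0.15 -0.99]
to [ 0.4124 -0.0361  0.3088] t xyz [-0.1168  0.0496  0.1274] a xyz [ 3.   45.81  8.04]
1.0 [  19.   -8.  -15.    0.  -83. -103.] [-2.718  0.125] dir [ 0.  0. -1.]
to [ 0.42  -0.055  0.36 ] t xyz [-0.1476  0.0295  0.1685] a xyz [ 4.76 49.11 -2.14]
```

```bash
python3 -m creep '[{"ax":0.4,"ay":2.6,"az":6,"tx":-0.01,"ty":0.025,"tz":0.01,"fingers":0.0},{"ax":0.7,"ay":7.9,"az":13,"tx":-0.024,"ty":0.05,"tz":0.028,"fingers":0.0},{"ax":1.0,"ay":14,"az":18,"tx":-0.038,"ty":0.07,"tz":0.039,"fingers":0.0},{"ax":1.2,"ay":22,"az":20.5,"tx":-0.057,"ty":0.083,"tz":0.05,"fingers":0.0},{"ax":1.5,"ay":30,"az":20.5,"tx":-0.078,"ty":0.08,"tz":0.065,"fingers":0.0}]' 20; python3 jpath.py 6 19.5   -7.9  -14.9    0.   -83.  -102.8
```

```text
time_s: 12.6
tcp_pos: [0.3939, -0.0077, 0.2352]
eef_rot: [36.1, 60.7, 55.0]
contact_force: [1.0, -0.0, -0.8]
gripper_width: 0.0256
0.0 [  2. -13. -30. -27. -58. -62.] [-1.42   0.074] dir [ 0.28  0.4  -0.87]
to [ 0.3939 -0.0079  0.2347] t xyz [ 0.0004 -0.0004 -0.0003] a xyz [ 0. -0.  0.]
0.2 [  6. -12. -27. -22. -63. -70.] [-1.71   0.085] dir [ 0.2   0.35 -0.91]
to [ 0.3949 -0.0134  0.2521] t xyz [-0.0167 -0.0005  0.0062] a xyz [ 1.69  5.76 -1.41]
0.4 [  9. -11. -24. -16. -68. -78.] [-1.995  0.096] dir [ 0.13  0.29 -0.95]
to [ 0.3978 -0.022   0.2729] t xyz [-0.0375 -0.0032  0.015 ] a xyz [ 3.73 11.07 -4.22]
0.6 [ 13. -10. -21. -11. -73. -86.] [-2.264  0.106] dir [ 0.07  0.2  -0.98]
to [ 0.4031 -0.0325  0.2976] t xyz [-0.0618 -0.0074  0.0269] a xyz [ 6.12 15.65 -8.32]
0.8 [ 16.  -9. -18.  -5. -78. -95.] [-2.509  0.116] dir [ 0.03  0.11 -0.99]
to [ 0.4107 -0.0438  0.3266] t xyz [-0.0895 -0.0118  0.0423] a xyz [  8.85  19.26 -13.55]
1.0 [  20.   -8.  -15.    0.  -83. -103.] [-2.719  0.125] dir [ 0.  0. -1.]
to [ 0.4201 -0.0548  0.3602] t xyz [-0.1205 -0.0152  0.0613] a xyz [ 11.94  21.7  -19.71]
```

```bash
python3 -m creep '[{"ax":3.7,"ay":8,"az":-4.2,"tx":-0.0375,"ty":-0.003,"tz":0.015,"fingers":0.0},{"ax":6.1,"ay":14,"az":-8.3,"tx":-0.065,"ty":-0.007,"tz":0.027,"fingers":0.0},{"ax":8.85,"ay":19,"az":-13.5,"tx":-0.0895,"ty":-0.012,"tz":0.042,"fingers":0.0},{"ax":11.9,"ay":21.7,"az":-19.7,"tx":-0.1205,"ty":-0.015,"tz":0.061,"fingers":0.0},{"ax":11.9,"ay":21.7,"az":-19.7,"tx":-0.1205,"ty":-0.015,"tz":0.061,"fingers":0.0}]'; python3 gp.py .535 -.0535 .30 6.65 0
python3 - <<'E'
from gp import *
s=r.get_state(); c=cap('wrist','wrist7'); np.savez('/tmp/wrist7.npz',tcp=s['tcp_pos'],rot=s['eef_rot'],**c)
P=cloud(c,s); d=P-O; L=np.stack([d@PX,d@PY,d[...,2]],-1)
hsv=cv2.cvtColor(c['pixels'],cv2.COLOR_BGR2HSV);H,S,V=[hsv[...,i] for i in range(3)]
red=((H<8)|(H>172))&(S>150)&(V>50)&(np.linalg.norm(L[...,:2],axis=-1)<.08)
t=red&(L[...,2]>.272); print('peg top press',t.sum(),L[t].mean(0),'world',P[t].mean(0),L[t].max(0)-L[t].min(0))
dr=(np.linalg.norm(L[...,:2],axis=-1)<.075)&(S<60)&(abs(L[...,2]-.235)<.008); print('drum',dr.sum(),cv2.minEnclosingCircle(L[dr][:,:2].astype(np.float32)))
E
```

```text
time_s: 13.1
tcp_pos: [0.4242, -0.0541, 0.3624]
eef_rot: [-29.1, 89.5, -22.4]
contact_force: [-0.8, 0.8, -1.4]
gripper_width: 0.0004
t 13.1 tcp [ 0.4242 -0.0541  0.3624] q [  19.7   -7.8  -14.7    0.3  -82.7 -103. ] F [-0.8  0.8 -1.4] w 0.0004
to [ 0.535  -0.0535  0.3   ] t xyz [ 0.0633 -0.0121  0.1096] a xyz [0.07 0.45 0.25]
peg top press 17 [-0.0238787   0.00832469  0.27560351] world [ 0.56363219 -0.04616869  0.27560351] [0.00441441 0.00246192 0.00811762]
drum 123 ((-0.0006471693050116301, 0.01528892107307911), 0.020158108323812485)
```

View pics/wrist7.png

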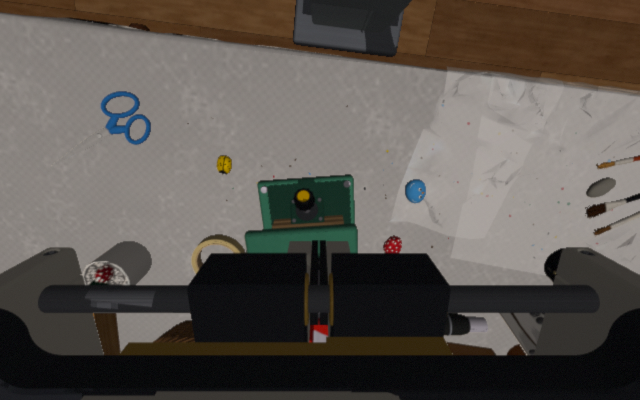

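```bash
python3 -m creep '[{"ax":0,"ay":0.4,"az":0.2,"tx":0.02,"ty":-0.006,"tz":0.045,"fingers":0.0},{"ax":0,"ay":0.4,"az":0.2,"tx":0.04,"ty":-0.01,"tz":0.085,"fingers":0.0},{"ax":0,"ay":0.4,"az":0.2,"tx":0.063,"ty":-0.012,"tz":0.108,"fingers":0.0},{"ax":0,"ay":0.4,"az":0.2,"tx":0.063,"ty":-0.012,"tz":0.108,"fingers":0.0}]'; python3 gp.py .535 -.0535 .26 6.65 0
```

```text
time_s: 13.55
tcp_pos: [0.5298, -0.0547, 0.2914]
eef_rot: [149.7, 89.4, 156.3]
contact_force: [-0.6, -0.2, -0.5]
gripper_width: 0.0006
t 13.55 tcp [ 0.5298 -0.0547  0.2914] q [ 14.9   5.3 -10.6  -0.4 -74.6 -98.2] F [-0.6 -0.2 -0.5] w 0.0006
to [ 0.535  -0.0535  0.26  ] t xyz [0.0314 0.0005 0.0056] a xyz [-0.03 -0.53 -0.31]
```

```bash
python3 -m creep '[{"ax":0,"ay":-0.4,"az":-0.2,"tx":0.016,"ty":0,"tz":0.002,"fingers":0.0},{"ax":0,"ay":-0.4,"az":-0.2,"tx":0.031,"ty":0,"tz":0.003,"fingers":0.0},{"ax":0,"ay":-0.4,"az":-0.2,"tx":0.031,"ty":0,"tz":0.003,"fingers":0.0},{"ax":0,"ay":-0.4,"az":-0.2,"tx":0.031,"ty":0,"tz":0.003,"fingers":0.0}]'; python3 gp.py .594 -.0465 .26 6.65 0;  python3 - <<'E'
from h import *
for n in('scene','wrist'): c=cap(n,n+'8')
a=cv2.imread('pics/scene8.png')[120:310,180:400]; cv2.imwrite('pics/scene8z.png',cv2.resize(a,None,fx=3,fy=3,interpolation=cv2.INTER_CUBIC))
E
```

```text
time_s: 13.95
tcp_pos: [0.5323, -0.0548, 0.2669]
eef_rot: [5.8, 89.6, 12.5]
contact_force: [0.2, -0.0, -0.3]
gripper_width: 0.0001
t 13.95 tcp [ 0.5323 -0.0548  0.2669] q [ 15.1   5.7 -13.6   0.  -70.4 -98.5] F [ 0.2 -0.  -0.3] w 0.0001
to [ 0.594  -0.0465  0.26  ] t xyz [0.0073 0.0011 0.0622] a xyz [-0.    0.36 -0.04]
```

View pics/scene8z.png

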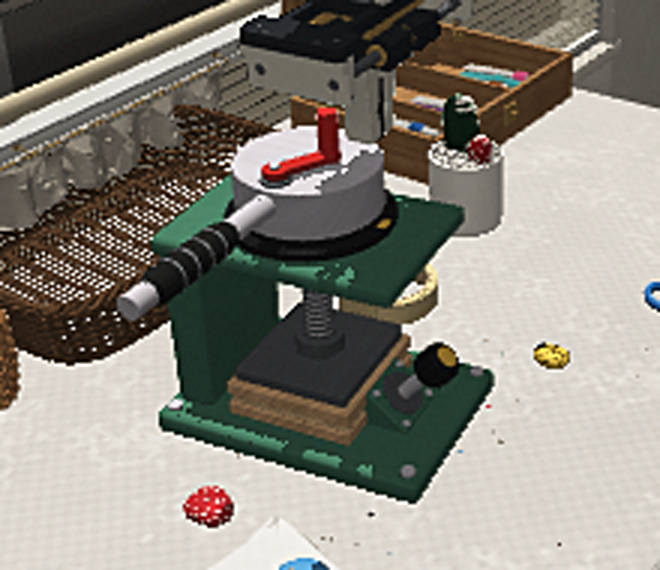

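View pics/wrist8.png

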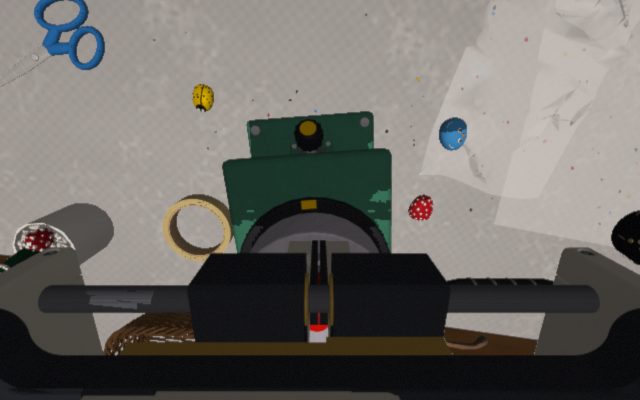

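The shut finger stands just on the robot side of the peg and the knob is visibly out. Now pushing the lever.

```bash
python3 -m creep '[{"ax":0,"ay":0,"az":0,"tx":0.006,"ty":0,"tz":0.01,"fingers":0.0},{"ax":0,"ay":0,"az":0,"tx":0.006,"ty":0.0005,"tz":0.022,"fingers":0.0},{"ax":0,"ay":0,"az":0,"tx":0.006,"ty":0.001,"tz":0.034,"fingers":0.0},{"ax":0,"ay":0,"az":0,"tx":0.006,"ty":0.001,"tz":0.044,"fingers":0.0},{"ax":0,"ay":0,"az":0,"tx":0.006,"ty":0.001,"tz":0.052,"fingers":0.0}]'; python3 gp.py .594 -.0465 .26 6.65 0
```

```text
time_s: 14.55
tcp_pos: [0.5847, -0.0481, 0.2604]
eef_rot: [-3.9, 89.7, 2.7]
contact_force: [-2.4, -1.5, -1.0]
gripper_width: 0.0005
t 14.55 tcp [ 0.5847 -0.0481  0.2604] q [ 14.4  11.   -8.1   0.1 -70.7 -97.8] F [-2.4 -1.5 -1. ] w 0.0005
to [ 0.594  -0.0465  0.26  ] t xyz [0.0005 0.0005 0.0094] a xyz [-0.04  0.26  0.02]
```

```bash
python3 -m creep '[{"ax":0,"ay":0,"az":0,"tx":0,"ty":0,"tz":0.004,"fingers":0.0},{"ax":0,"ay":0,"az":0,"tx":0,"ty":0,"tz":0.008,"fingers":0.0},{"ax":0,"ay":0,"az":0,"tx":0,"ty":0,"tz":0.01,"fingers":0.0}]'; python3 -m creep '[{"ax":0,"ay":0,"az":0,"tx":0,"ty":0,"tz":0.002,"fingers":0.0},{"ax":0,"ay":0,"az":0,"tx":0,"ty":0,"tz":0.003,"fingers":0.0}]'
```

```text
time_s: 14.85
tcp_pos: [0.5932, -0.046, 0.2604]
eef_rot: [14.7, 89.8, 21.3]
contact_force: [-8.9, 0.9, -0.1]
gripper_width: 0.0006
time_s: 15.05
tcp_pos: [0.5937, -0.046, 0.2602]
eef_rot: [116.8, 89.9, 123.5]
contact_force: [-15.9, 1.4, 3.8]
gripper_width: 0.0006
```

Lever stop reached: force 16 N with no further movement. I'll back off, rise and check it.

```bash
python3 -m creep '[{"ax":0,"ay":0,"az":0,"tx":0,"ty":0,"tz":-0.02,"fingers":0.0},{"ax":0,"ay":0,"az":0,"tx":-0.03,"ty":0,"tz":-0.03,"fingers":0.0},{"ax":0,"ay":0,"az":0,"tx":-0.07,"ty":0,"tz":-0.03,"fingers":0.0},{"ax":0,"ay":0,"az":0,"tx":-0.1,"ty":0,"tz":-0.03,"fingers":0.0}]'
python3 - <<'E'
from gp import *
s=r.get_state(); show(s)
c=cap('scene','scene9'); P=cloud(c); d=P-O; L=np.stack([d@PX,d@PY,d[...,2]],-1)
hsv=cv2.cvtColor(c['pixels'],cv2.COLOR_BGR2HSV);H,S,V=[hsv[...,i] for i in range(3)]
red=((H<8)|(H>172))&(S>150)&(V>50)&(np.linalg.norm(L[...,:2],axis=-1)<.08)
t=red&(L[...,2]>.270); print('peg top',t.sum(),'world',P[t].mean(0) if t.any() else '')
# obstacles left of press
for n in ('scene','top'):
    c0=dict(np.load('/tmp/%s0.npz'%n)); P=cloud(c0); ok=c0['depth']>0
    for x in np.arange(.48,.84,.04):
        print(n,round(x,2),[round(float(P[ok&(abs(P[...,0]-x)<.02)&(abs(P[...,1]-y)<.02)][:,2].max(initial=-1)),2) for y in np.arange(.04,.36,.04)])
a=cv2.imread('pics/scene9.png')[120:310,180:400]; cv2.imwrite('pics/scene9z.png',cv2.resize(a,None,fx=3,fy=3,interpolation=cv2.INTER_CUBIC))
E
```

```text
time_s: 15.45
tcp_pos: [0.5673, -0.0496, 0.3643]
eef_rot: [-0.2, 89.4, 6.4]
contact_force: [1.2, 0.8, -0.7]
gripper_width: 0.0009
t 15.45 tcp [ 0.5673 -0.0496  0.3643] q [ 14.8   6.8   0.1   0.1 -82.7 -98.1] F [ 1.2  0.8 -0.7] w 0.0009
peg top 35 world [ 0.60935279 -0.04281181  0.27601364]
scene 0.48 [0.0, 0.01, 0.02, 0.01, 0.01, 0.01, 0.01, 0.01]
scene 0.52 [0.02, 0.01, 0.01, 0.01, 0.01, 0.01, 0.01, 0.01]
scene 0.56 [0.23, 0.24, 0.23, 0.23, 0.0, 0.01, 0.01, 0.01]
scene 0.6 [0.23, 0.23, 0.23, 0.0, 0.0, 0.01, 0.0, 0.01]
scene 0.64 [0.18, 0.0, 0.0, 0.0, 0.0, 0.0, 0.0, 0.0]
scene 0.68 [0.18, 0.0, 0.0, 0.0, 0.0, 0.0, 0.0, 0.01]
scene 0.72 [0.0, 0.0, 0.0, 0.0, 0.0, 0.0, 0.19, 0.19]
scene 0.76 [0.0, 0.0, 0.19, 0.07, 0.05, 0.14, 0.2, 0.19]
scene 0.8 [0.07, 0.08, 0.19, 0.21, 0.17, 0.18, 0.08, 0.18]
top 0.48 [0.01, 0.01, 0.02, 0.02, 0.01, 0.01, 0.01, 0.01]
top 0.52 [0.01, 0.02, 0.02, 0.02, 0.01, 0.01, 0.01, 0.01]
top 0.56 [0.24, 0.24, 0.24, 0.23, 0.01, 0.01, 0.01, 0.01]
top 0.6 [0.23, 0.23, 0.23, 0.01, 0.01, 0.01, 0.01, 0.01]
top 0.64 [0.18, 0.01, 0.01, 0.01, 0.01, 0.01, 0.01, 0.01]
top 0.68 [0.18, 0.01, 0.01, 0.01, 0.01, 0.01, 0.01, 0.04]
top 0.72 [0.01, 0.01, 0.01, 0.01, 0.01, 0.01, 0.01, 0.19]
top 0.76 [0.01, 0.01, 0.0, 0.07, 0.06, 0.05, 0.2, 0.2]
top 0.8 [0.08, 0.08, 0.2, 0.21, 0.16, 0.17, 0.09, 0.18]
```

View pics/scene9z.png

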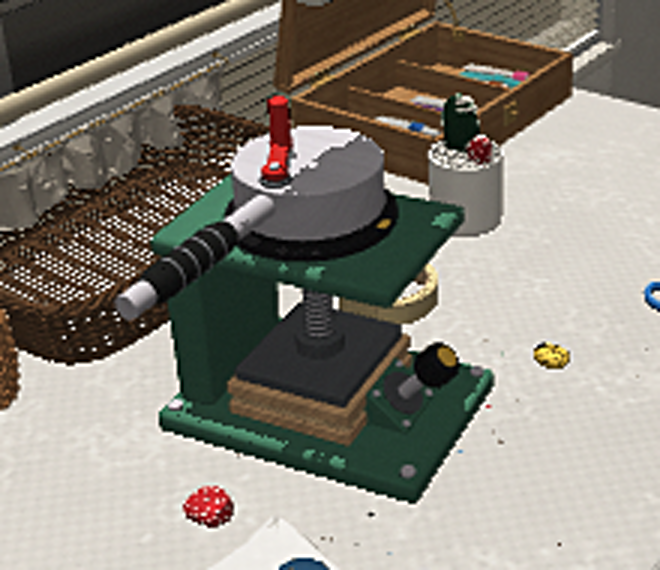

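The lever is on the far side: peg top measured at (0.609, -0.043), predicted (0.610, -0.044). Now to the back side of the handle, where the space is clear.

```bash
python3 gp.py .6154 .1097 .33 6.65 0
```

```text
t 15.5 tcp [ 0.569  -0.05    0.3694] q [ 14.7   6.7   0.5   0.2 -82.9 -98.1] F [ 1.5 -0.3  5.9] w 0.0005
to [0.6154 0.1097 0.33  ] t xyz [0.0403 0.1532 0.064 ] a xyz [0.04 1.01 0.07]
```

```bash
python3 -m creep '[{"ax":0,"ay":0.4,"az":0,"tx":0.005,"ty":0.04,"tz":0.016,"fingers":0.0},{"ax":0,"ay":0.4,"az":0,"tx":0.01,"ty":0.08,"tz":0.032,"fingers":0.0},{"ax":0,"ay":0.4,"az":0,"tx":0.02,"ty":0.12,"tz":0.05,"fingers":0.0},{"ax":0,"ay":0.4,"az":0,"tx":0.035,"ty":0.153,"tz":0.064,"fingers":0.0},{"ax":0,"ay":0.4,"az":0,"tx":0.035,"ty":0.153,"tz":0.064,"fingers":0.0}]'; python3 gp.py .6154 .1097 .207 6.65 0
```

```text
time_s: 16.0
tcp_pos: [0.6132, 0.1139, 0.3233]
eef_rot: [169.5, 89.8, 176.4]
contact_force: [-0.3, -0.3, -0.9]
gripper_width: 0.0001
t 16.0 tcp [0.6132 0.1139 0.3233] q [ 2.840e+01  1.330e+01  3.000e+00 -1.000e-01 -7.990e+01 -1.115e+02] F [-0.3 -0.3 -0.9] w 0.0001
to [0.6154 0.1097 0.207 ] t xyz [ 0.1163 -0.0045  0.002 ] a xyz [ 0.19 -0.16 -0.03]
```

```bash
python3 -m creep '[{"ax":0,"ay":0,"az":0,"tx":0.04,"ty":-0.003,"tz":0.003,"fingers":0.0},{"ax":0,"ay":0,"az":0,"tx":0.075,"ty":-0.003,"tz":0.003,"fingers":0.0},{"ax":0,"ay":0,"az":0,"tx":0.1,"ty":-0.003,"tz":0.003,"fingers":0.0},{"ax":0,"ay":0,"az":0,"tx":0.115,"ty":-0.003,"tz":0.003,"fingers":0.0},{"ax":0,"ay":0,"az":0,"tx":0.115,"ty":-0.003,"tz":0.003,"fingers":0.0}]'
cat > arc.py <<'E'
from gp import *
s=r.get_state(); show(s)
import sys
off=float(sys.argv[1]); rad=float(sys.argv[2]); z=float(sys.argv[3])
for a in map(float,sys.argv[4:]):
    f=np.radians(96.65+a); u=np.array([np.cos(f),np.sin(f),0]); t=np.array([-u[1],u[0],0])
    print(a,end=' '); go(s,O+rad*u-off*t+[0,0,z],rot(6.65+a,0))
E
python3 arc.py .02 .155 .207 -5 0 5 10 15 20 25 30
python3 - <<'E'
from h import *
c=cap('scene','scene10')
a=cv2.imread('pics/scene10.png')[120:310,180:400]; cv2.imwrite('pics/scene10z.png',cv2.resize(a,None,fx=3,fy=3,interpolation=cv2.INTER_CUBIC))
E
```

```text
time_s: 16.5
tcp_pos: [0.6152, 0.1067, 0.2093]
eef_rot: [-171.7, 89.8, -165.0]
contact_force: [-0.2, 0.4, 0.5]
gripper_width: 0.0003
t 16.5 tcp [0.6152 0.1067 0.2093] q [  27.7   16.6   -7.3   -0.   -66.3 -111. ] F [-0.2  0.4  0.5] w 0.0003
-5.0 to [0.6042 0.106  0.207 ] t xyz [ 0.0024  0.0006 -0.011 ] a xyz [ 4.99 -0.17  0.03]
0.0 to [0.5906 0.1068 0.207 ] t xyz [ 0.0024  0.0029 -0.0244] a xyz [-0.01 -0.17  0.03]
5.0 to [0.577  0.1063 0.207 ] t xyz [ 0.0025  0.0041 -0.038 ] a xyz [-5.01 -0.18  0.02]
10.0 to [0.5635 0.1047 0.207 ] t xyz [ 0.0025  0.004  -0.0517] a xyz [-1.001e+01 -1.800e-01  1.000e-02]
15.0 to [0.5501 0.1019 0.207 ] t xyz [ 0.0025  0.0028 -0.0652] a xyz [-15.01  -0.18   0.  ]
20.0 to [0.5371 0.098  0.207 ] t xyz [ 0.0026  0.0004 -0.0787] a xyz [-2.001e+01 -1.800e-01 -1.000e-02]
25.0 to [0.5244 0.0929 0.207 ] t xyz [ 0.0026 -0.0032 -0.0918] a xyz [-2.501e+01 -1.800e-01 -1.000e-02]
30.0 to [0.5122 0.0868 0.207 ] t xyz [ 0.0027 -0.0079 -0.1046] a xyz [-3.001e+01 -1.800e-01 -2.000e-02]
```

View pics/scene10z.png

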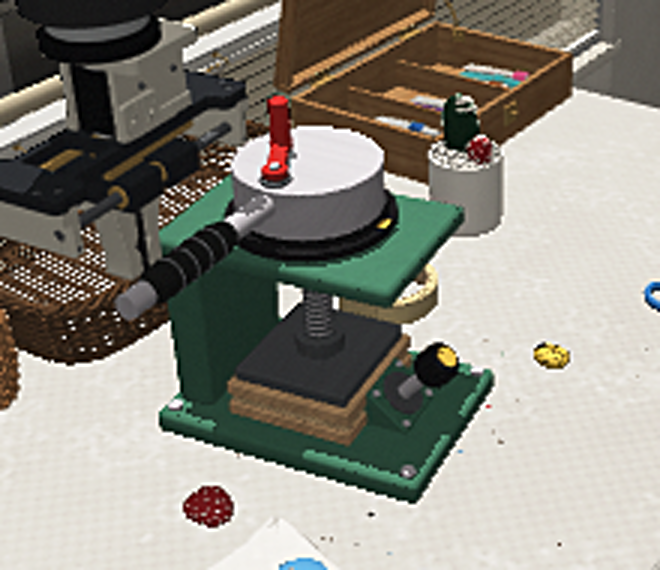

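The finger is behind the grip. Swinging along the arc.

```bash
python3 -m creep '[{"ax":0,"ay":0,"az":0,"tx":0.002,"ty":0.002,"tz":-0.012,"fingers":0.0},{"ax":0,"ay":0,"az":0,"tx":0.002,"ty":0.003,"tz":-0.0244,"fingers":0.0},{"ax":-5,"ay":0,"az":0,"tx":0.002,"ty":0.004,"tz":-0.038,"fingers":0.0},{"ax":-10,"ay":0,"az":0,"tx":0.002,"ty":0.004,"tz":-0.0517,"fingers":0.0},{"ax":-15,"ay":0,"az":0,"tx":0.002,"ty":0.003,"tz":-0.0652,"fingers":0.0}]'; python3 arc.py .02 .155 .207 15 20 25 30 35 40
```

```text
time_s: 17.05
tcp_pos: [0.5516, 0.1032, 0.211]
eef_rot: [2.6, 89.7, 24.5]
contact_force: [7.5, -0.5, -3.6]
gripper_width: 0.0003
t 17.05 tcp [0.5516 0.1032 0.211 ] q [ 30.6  10.3 -15.5   0.  -63.9 -98.7] F [ 7.5 -0.5 -3.6] w 0.0003
15.0 to [0.5501 0.1019 0.207 ] t xyz [ 0.004  -0.0006 -0.0019] a xyz [ 0.24  0.31 -0.01]
20.0 to [0.5371 0.098  0.207 ] t xyz [ 0.0039  0.0006 -0.0155] a xyz [-4.76  0.31 -0.  ]
25.0 to [0.5244 0.0929 0.207 ] t xyz [ 0.0038  0.0007 -0.0291] a xyz [-9.76  0.31  0.01]
30.0 to [0.5122 0.0868 0.207 ] t xyz [ 0.0037 -0.0005 -0.0427] a xyz [-14.76   0.31   0.03]
35.0 to [0.5006 0.0796 0.207 ] t xyz [ 0.0037 -0.0029 -0.0561] a xyz [-19.76   0.31   0.04]
40.0 to [0.4897 0.0714 0.207 ] t xyz [ 0.0036 -0.0064 -0.0693] a xyz [-24.76   0.3    0.05]
```

```bash
python3 -m creep '[{"ax":-5,"ay":0,"az":0,"tx":0.002,"ty":0.0006,"tz":-0.0155,"fingers":0.0},{"ax":-10,"ay":0,"az":0,"tx":0.002,"ty":0.0007,"tz":-0.0291,"fingers":0.0},{"ax":-15,"ay":0,"az":0,"tx":0.002,"ty":-0.0005,"tz":-0.0427,"fingers":0.0},{"ax":-20,"ay":0,"az":0,"tx":0.002,"ty":-0.003,"tz":-0.0561,"fingers":0.0},{"ax":-25,"ay":0,"az":0,"tx":0.002,"ty":-0.0064,"tz":-0.0693,"fingers":0.0}]'; python3 arc.py .02 .155 .207 40 45 50 55 60 65 70
```

```text
time_s: 17.55
tcp_pos: [0.4906, 0.0726, 0.2101]
eef_rot: [-16.9, 89.5, 30.0]
contact_force: [5.8, 2.8, 2.5]
gripper_width: 0.0005
t 17.55 tcp [0.4906 0.0726 0.2101] q [ 31.2   3.9 -23.1   0.  -62.4 -74.3] F [5.8 2.8 2.5] w 0.0005
40.0 to [0.4897 0.0714 0.207 ] t xyz [ 0.0031 -0.0002 -0.0015] a xyz [0.28 0.48 0.14]
45.0 to [0.4796 0.0624 0.207 ] t xyz [ 0.003   0.0011 -0.015 ] a xyz [-4.72  0.47  0.17]
50.0 to [0.4702 0.0524 0.207 ] t xyz [ 0.0029  0.0011 -0.0287] a xyz [-9.72  0.47  0.19]
55.0 to [0.4618 0.0417 0.207 ] t xyz [ 0.0028 -0.0001 -0.0423] a xyz [-14.72   0.46   0.21]
60.0 to [0.4543 0.0303 0.207 ] t xyz [ 0.0026 -0.0024 -0.0557] a xyz [-19.72   0.45   0.23]
65.0 to [0.4479 0.0183 0.207 ] t xyz [ 0.0025 -0.0059 -0.0689] a xyz [-24.72   0.44   0.25]
70.0 to [0.4425 0.0057 0.207 ] t xyz [ 0.0025 -0.0105 -0.0817] a xyz [-29.72   0.43   0.27]
```

```bash
python3 -m creep '[{"ax":-4.7,"ay":0,"az":0,"tx":0.001,"ty":0.001,"tz":-0.015,"fingers":0.0},{"ax":-9.7,"ay":0,"az":0,"tx":0.001,"ty":0.001,"tz":-0.0287,"fingers":0.0},{"ax":-14.7,"ay":0,"az":0,"tx":0.001,"ty":0,"tz":-0.0423,"fingers":0.0},{"ax":-19.7,"ay":0,"az":0,"tx":0.001,"ty":-0.0024,"tz":-0.0557,"fingers":0.0},{"ax":-23,"ay":0,"az":0,"tx":0.001,"ty":-0.005,"tz":-0.0645,"fingers":0.0}]'; python3 arc.py .02 .155 .207 60 65 68 70
```

```text
time_s: 18.05
tcp_pos: [0.4496, 0.022, 0.2092]
eef_rot: [-38.5, 89.5, 31.4]
contact_force: [2.3, 6.9, 5.6]
gripper_width: 0.0005
t 18.05 tcp [0.4496 0.022  0.2092] q [ 28.   -0.7 -28.1  -0.  -62.1 -48.1] F [2.3 6.9 5.6] w 0.0005
60.0 to [0.4543 0.0303 0.207 ] t xyz [ 0.0022 -0.0015  0.0094] a xyz [3.26 0.4  0.3 ]
65.0 to [0.4479 0.0183 0.207 ] t xyz [ 0.0021  0.0004 -0.0041] a xyz [-1.74  0.38  0.31]
68.0 to [0.4445 0.0108 0.207 ] t xyz [ 0.0021  0.001  -0.0123] a xyz [-4.74  0.37  0.32]
70.0 to [0.4425 0.0057 0.207 ] t xyz [ 0.002   0.0011 -0.0177] a xyz [-6.74  0.37  0.33]
```

```bash
python3 -m creep '[{"ax":-2,"ay":0,"az":0,"tx":0,"ty":0.0005,"tz":-0.006,"fingers":0.0},{"ax":-4.7,"ay":0,"az":0,"tx":0,"ty":0.001,"tz":-0.0123,"fingers":0.0},{"ax":-4.7,"ay":0,"az":0,"tx":0,"ty":0.001,"tz":-0.0135,"fingers":0.0}]'; python3 -m creep '[{"ax":0,"ay":0,"az":0,"tx":0,"ty":0,"tz":-0.001,"fingers":0.0},{"ax":0,"ay":0,"az":0,"tx":0,"ty":0,"tz":-0.002,"fingers":0.0}]'
```

```text
time_s: 18.35
tcp_pos: [0.4452, 0.0127, 0.2091]
eef_rot: [-28.7, 89.2, 45.8]
contact_force: [0.8, 24.1, 4.4]
gripper_width: 0.0004
time_s: 18.55
tcp_pos: [0.4452, 0.0125, 0.2091]
eef_rot: [-24.7, 89.1, 49.6]
contact_force: [-1.5, 31.2, 4.4]
gripper_width: 0.0004
```

Handle stop reached: 31 N with no movement. Backing off, rising and checking.

```bash
python3 -m creep '[{"ax":0,"ay":0,"az":0,"tx":0,"ty":0,"tz":0.012,"fingers":0.0},{"ax":0,"ay":0,"az":0,"tx":-0.005,"ty":0,"tz":0.03,"fingers":0.0},{"ax":0,"ay":0,"az":0,"tx":-0.05,"ty":0,"tz":0.03,"fingers":0.0},{"ax":0,"ay":0,"az":0,"tx":-0.1,"ty":0,"tz":0.03,"fingers":0.0},{"ax":0,"ay":0,"az":0,"tx":-0.14,"ty":0,"tz":0.03,"fingers":0.0}]'; python3 -m creep '[{"ax":0,"ay":0,"az":0,"tx":0,"ty":0.05,"tz":0.05,"fingers":0.0},{"ax":0,"ay":0,"az":0,"tx":0,"ty":0.1,"tz":0.1,"fingers":0.0},{"ax":0,"ay":0,"az":0,"tx":0,"ty":0.12,"tz":0.12,"fingers":0.0},{"ax":0,"ay":0,"az":0,"tx":0,"ty":0.12,"tz":0.12,"fingers":0.0}]'
python3 - <<'E'
from gp import *
s=r.get_state(); show(s)
n=np.array([-np.sin(np.radians(40)),0,np.cos(np.radians(40))])
for name in('scene','top'):
    c=cap(name,name+'11'); P=cloud(c); d=P-O; L=np.stack([d@PX,d@PY,d[...,2]],-1)
    hsv=cv2.cvtColor(c['pixels'],cv2.COLOR_BGR2HSV);H,S,V=[hsv[...,i] for i in range(3)]
    red=((H<8)|(H>172))&(S>150)&(V>50)&(np.linalg.norm(L[...,:2],axis=-1)<.08)
    t=red&(L[...,2]>.270); print(name,'peg top press',L[t].mean(0) if t.any() else '')
    m=(L[...,2]>.2)&(L[...,2]<.25)&(np.linalg.norm(L[...,:2],axis=-1)>.09)&(np.linalg.norm(L[...,:2],axis=-1)<.2)&(V<90)&(abs(L[...,1])<.15)
    if m.any(): q=L[m].mean(0); print('grip',m.sum(),q,np.degrees(np.arctan2(q[1],q[0])))
    m=(H>15)&(H<35)&(S>120)&(V>60)&(np.linalg.norm(L[...,:2],axis=-1)<.075)&(L[...,2]>.175)&(L[...,2]<.2)
    if m.any(): q=L[m].mean(0); print('disc mark',m.sum(),q,np.degrees(np.arctan2(q[1],q[0])))
    m=(H>15)&(H<35)&(S>120)&(V>60)&(abs(L[...,1])<.03)&(L[...,0]<-.08)&(L[...,0]>-.14)&(L[...,2]>.06)&(L[...,2]<.11)
    if m.any(): print('knob cap',np.median((L[m]-[-.095,0,.062])@n))
    c0=dict(np.load('/tmp/%s0.npz'%name)); P0=cloud(c0); d=P0-O; L0=np.stack([d@PX,d@PY,d[...,2]],-1); h0=cv2.cvtColor(c0['pixels'],cv2.COLOR_BGR2HSV)
    m=(h0[...,0]>15)&(h0[...,0]<35)&(h0[...,1]>120)&(h0[...,2]>60)&(np.linalg.norm(L0[...,:2],axis=-1)<.075)&(L0[...,2]>.175)&(L0[...,2]<.2)
    if m.any(): q=L0[m].mean(0); print('disc mark before',m.sum(),np.degrees(np.arctan2(q[1],q[0])))
a=cv2.imread('pics/scene11.png')[120:330,180:400]; cv2.imwrite('pics/scene11z.png',cv2.resize(a,None,fx=2.8,fy=2.8,interpolation=cv2.INTER_CUBIC))
E
```

```text
time_s: 19.05
tcp_pos: [0.4496, 0.0351, 0.35]
eef_rot: [-59.1, 89.8, 15.3]
contact_force: [1.3, -0.3, 0.4]
gripper_width: 0.0005
time_s: 19.45
tcp_pos: [0.3648, 0.185, 0.3474]
eef_rot: [-8.4, 89.8, 66.1]
contact_force: [-0.1, -0.5, -0.3]
gripper_width: 0.0006
t 19.45 tcp [0.3648 0.185  0.3474] q [ 54.8  -9.4 -17.7  -0.  -81.6 -70.3] F [-0.1 -0.5 -0.3] w 0.0006
scene peg top press 
grip 339 [-0.13025983  0.07564215  0.2264843 ] 149.85617661890143
knob cap 0.026722546499444708
disc mark before 11 -178.47381977252988
top peg top press [0.00468163 0.01731412 0.27787234]
disc mark 15 [-0.03414559 -0.05589998  0.19261403] -121.41799465185278
disc mark before 19 -177.12417479682745
```

View pics/scene11z.png

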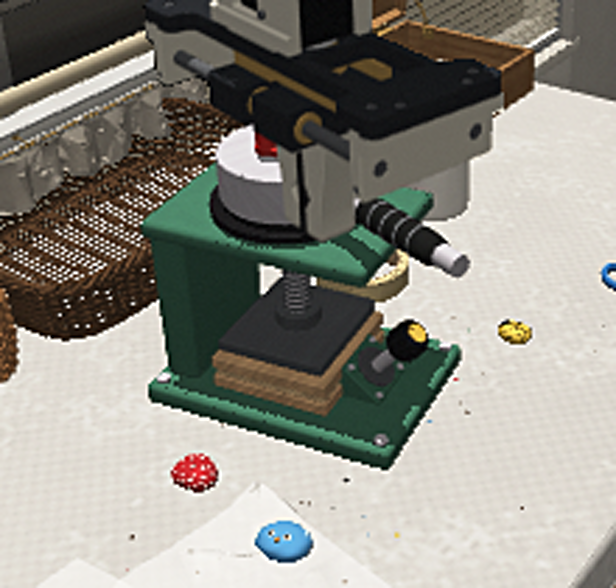

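View pics/top11.png

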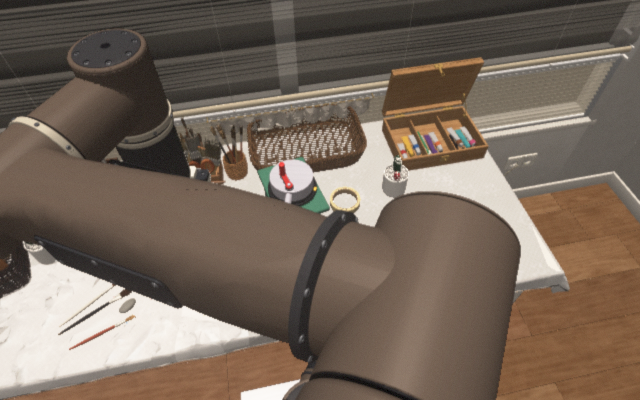

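The disc mark has turned from -177° to -121°, about 0.98 rad. The lever is at about +0.43 rad, the knob is out, the bystanders are in place and the arm is clear. I'll let it settle and hand in.

```bash
python3 -m creep '[{"ax":0,"ay":0,"az":0,"tx":0,"ty":0,"tz":0,"fingers":0.0},{"ax":0,"ay":0,"az":0,"tx":0,"ty":0,"tz":0,"fingers":0.0},{"ax":0,"ay":0,"az":0,"tx":0,"ty":0,"tz":0,"fingers":0.0}]'; python3 -c "
from plant import order; print(order.close_job())"
```

```text
time_s: 19.85
tcp_pos: [0.3673, 0.1824, 0.3466]
eef_rot: [53.4, 90.0, 127.6]
contact_force: [0.3, 0.1, 0.1]
gripper_width: 0.0004
the job is handed in; nothing more can be done
None
```

The press is loosened and the job is handed in at about 20 s of the 54 s allowed. I pulled the lock knob to its stop, pushed the direction lever to the far side until it stopped, and only then swung the handle to its stop with shut fingers.

My last checks before handing in:
- **Screw:** the yellow mark on the black disc turned about 56° (0.98 rad) seen from the top camera, against the 0.7 rad needed. The scene camera's view of the mark was blocked by the gripper at the end.
- **Lever:** the peg's position gives about +0.43 rad, against the 0.3 rad needed; right after the flip it was within 2 mm of where it should be.
- **Knob:** the readings disagree. The cameras showed only about 12.6 mm of travel, while the arm measured about 15 mm. I gripped the knob again and pulled; it hit a hard stop at the same place, at about 51 N with no further movement, so I trust the stop. After that pull it still read the same on camera.
- **Handle:** the last push read 31 N without the handle moving, so it is at its stop. The scene camera's angle for it was 150° against the expected 154°.
- **Surroundings:** the arm was clear with no contact force. The stones, tape roll and cactus looked undisturbed in the last pictures, but I did not measure them again.

Early on the arm reached a joint-limit corner while approaching the knob, so I backed out and took another way in. Nothing was touched.

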